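# Chock the exercise rollers and stack the last one

## Task

Put the exercise rollers away safely: close up the two rollers lying on the storage board so that they touch each other and the end batten, and leave the wooden chock lying on the board, snug against the open side of the row with its sloping face square to the roller, so that the row cannot roll apart. Then fetch the third roller from the slanted peg board and lay it, without dropping it, squarely on top in the groove between the two. Leave the plain block and the cone where they stand.

Things in the scene. Friction and masses are not known exactly. Their poses are not given: they have to be found in the camera images.
- board: Fixed flat plywood storage board, 190 (its x) x 230 (its y) x 18 mm thick. A wooden batten, 170 mm long, 20 thick, standing 30 mm above the board, is screwed across its +y end, inner face at y = +93 mm; the other edges are open. Origin: centre of the underside, z up. The row of rollers lies along its y, each roller lying along its x.
- roller_a_center (a point): Loose hardwood exercise roller: plain cylinder, 50 mm diameter, 140 mm long, about 190 g, lying on its side on the board next to the batten (4 to 14 mm from it). The point is its centre, 43 mm above the mat; x is its long axis (the other axes turn as it rolls).
- roller_b_center (a point): Second, identical roller on its side on the board, on the open side of the first, 8 to 28 mm from it. Same point and axes.
- roller_c_center (a point): Third, identical roller (150 to 250 g), on its side across the slope of the slanted peg board, on two dowel stops. Same point and axes. Lying in the groove of the other two (these touching each other), its centre is 43 mm above theirs, 86 mm above the mat.
- incline: Fixed slanted peg board: base 240 (x) x 180 (y) x 15 mm, leaf rising to its +x at 34 degrees, low side away from the robot. Origin: centre of the underside, z up. Roller c rests on the leaf along y, centre near (-23, 0, 120) mm, on two stops 28 mm high at y = +-55. 36 mm uphill of it a row of dowels stands 62 mm square off the leaf, so fingers must come in square to the leaf between roller and dowels.
- chock_center (a point): Loose wooden wedge, about 55 g, on the mat between the two boards: 66 long (x), 45 wide (y), 30 mm high. Nose 1.5 mm thick at -x, face rising 32 degrees to +x, then 20 mm of flat top to the upright back at +x. Point at mid length, width and height (15 mm up); best gripped across the width 15 mm to +x of it. A roller touching the face has its centre 42.6 mm from the point along -x.
- block_center (a point): Bystander: loose plain wooden block of the chock's wood and size (66 x 45 x 30 mm) but with square ends, also in the strip between storage board and slanted board; the two may have changed places. Point at its centre, 15 mm up; x along its length.
- cone: Bystander: loose wooden cone, 54 mm diameter at the foot, 85 mm high, standing beyond the work. Origin: centre of its underside.
Mind the look-alikes: they are no part of the job. Leave any pink look-alike of the part that bears chock_center alone. What is shaped like the part that bears roller_b_center but black is not meant.

How it is judged:
By the outcome, as a careful person would: the job done as asked, in the order asked, and still so for the second after the job is handed in, with the robot touching nothing.
It also fails if it takes over 61 s, if anything falls off the work surface, if the arm or the gripper's body presses on something with over 40 N, if the wrist force passes 120 N, or if a joint passes its speed limit or range.

## Robot

A 6-joint arm with a two-finger parallel gripper is mounted at the origin on the work surface. World frame = base frame: x ahead of the robot, y to its left, z up, the work surface at z = 0. Lengths are in mm, angles in rad, forces in N, time in s.
With the tool pointing down it reaches from about 400 to 825 mm from the base axis. Payload 7 kg.
Tool frame: the origin (TCP) lies between the finger pads; the fingertips stand 11 mm ahead of it and the grasp point (between the pads) lies 8 mm behind it (finger_overhang is the distance from the TCP to the fingertips, in mm); z points along the fingers, x is the direction in which the jaws open and shut, and the axes are right-handed (so a half turn about z gives the same grasp; the last joint's range is limited). The gripper opens to 88 mm and grips with 3 to 60 N. Pads are 19 mm wide; open, the fingers measure 130 mm over their backs; the gripper's body (78 mm by 193 mm) begins 47 mm behind the grasp point.
Start: joints at [-1.034, 0.359, 0.012, 0, -1.224, -0.288], TCP at [166.187, -654.2, 237.561] pointing down, gripper open.
Joint ranges: [-3.07, 3.07], [-1.43, 2.12], [-1.02, 1.25], [-3.03, 1.67], [-3.05, -0], [-3.03, 3.03]. Speed limits (rad/s): [2.39, 2.39, 3.01, 3.14, 3.14, 3.14].

## Interface

Orientations are given as [roll, pitch, yaw] about the fixed x, y, z axes, in that order (R = Rz(yaw) Ry(pitch) Rx(roll)).
In Python, from workcell import get_state, camera, camera_model, job_done, finger_overhang gives the robot as it stands.
- The arm moves only by the shell command python3 -m crank 'ROWS' [FORCE]. ROWS is a JSON object of lists of equal length, an entry for each row: "fingers": the opening, from 0 (shut) to 1 (fully open); "delta_pos": the shift along the tool's x, y, z in cm, a list of three; "rotation": the turn, a rotation vector about the tool's x, y, z in rad, a list of three. In form: {"fingers": [fingers, ...], "delta_pos": [[x, y, z], ...], "rotation": [[rx, ry, rz], ...]}. A call has 1 to 12 rows; each row is the pose to reach, as a shift and turn from the pose commanded when the call began, along the tool's axes at that moment; what a row does not reach only later rows make up. A row lasts 1/10 s, in which the tool goes at most 50 mm and 8.59 degrees, less where a joint would pass 70% of its speed; a pose out of reach is approached as far as the arm can. A call with a gripper value outside its range is refused whole. The fingers move at their own pace and stop on an object; FORCE is the grip in N (left out, the last holds). Time passes only in rows, so rows that repeat a pose let the fingers close. It gives the time, the measured TCP pose, the force and the opening at its end, in the units of the state.
- get_state(): the state, without advancing time (a new reading comes with each control period).
- camera(name): name is "scene" or "side" or "wrist"; returns the picture (400x640x3 uint8, blue, green, red); there is no depth.
- camera_model(name): a dict with "mtx" (3x3 intrinsics, pixels), "rvec" (rotation vector, rad) and "tvec" (3), from world to camera coordinates, as OpenCV has them. Camera axes: x right, y down, z forward; pixel columns grow to the right and rows downward; lengths in mm; the calibration is good to about 2 mm. A picture is of the moment at which its call begins: read the wrist's pose just before it. camera_model takes no time and is no camera call; for the wrist camera it gives the pose at the moment of the call.
- job_done(): hands the job in, once; it reports no verdict.
The state is a dict: "clock": time; "joint_positions": joint angles; "joint_velocities": joint speeds; "tau": joint torques, N m; "tcp_pos": TCP position; "ee_rot": TCP orientation; "ft_force": force on the tool from outside, world axes, zero at the start; "wrist_torque": the same for the moment, N m; "finger_gap": finger opening in mm.
Only numpy, scipy, OpenCV 4.12 (cv2) and the standard library are available. Lean on these libraries where they do the work, as an engineer would, in place of code of your own. Each camera call takes 0.05 s, during which the arm holds its last target.

## Working session

There is one attempt and no reset: what is moved stays moved. The work goes in short steps, Python scripts to look and compute and a shell command to move; the robot and the scene stay as the last step left them, time stands still between calls to the robot, and variables do not carry over. Pictures are saved under pics/ and viewed, and the job is handed in when it is done.

```bash
ls; mkdir -p pics; python3 - <<'E'
from workcell import *
import cv2
print(get_state())
for n in("scene","side","wrist"):
    m=camera_model(n);print(n,m)
    cv2.imwrite(f"pics/{n}0.png",camera(n))
print(finger_overhang)
E
```

```text
pics
{'clock': 0.0, 'joint_positions': array([-1.03389981e+00,  3.59383715e-01,  1.10727307e-02, -3.83597548e-04,
       -1.22408269e+00, -2.88110411e-01]), 'joint_velocities': array([ 0.00258267, -0.00084819, -0.00031619, -0.00140973, -0.0003178 ,
        0.00090389]), 'tau': array([ 4.75655488e-04, -5.82716489e+01,  2.93056941e+01,  6.99678987e+00,
        7.00867851e-03, -1.89024017e-04]), 'tcp_pos': array([ 166.08449651, -653.76842294,  236.62472414]), 'ee_rot': array([-3.14148448e+00, -1.63398174e-03,  1.81945170e+00]), 'ft_force': array([ 0.51200826, -0.51548836,  0.16251454]), 'wrist_torque': array([ 0.02448415, -0.01807969,  0.01056291]), 'finger_gap': 87.77969652838074}
scene {'mtx': array([[472.38112855,   0.        , 322.79257404],
       [  0.        , 472.38112855, 200.1529927 ],
       [  0.        ,   0.        ,   1.        ]]), 'rvec': array([ 2.0765634 ,  0.97751272, -0.44946139]), 'tvec': array([-328.18973835, -166.78032697, 1778.61541158])}
side {'mtx': array([[395.30704515,   0.        , 317.98825683],
       [  0.        , 395.30704515, 193.36301211],
       [  0.        ,   0.        ,   1.        ]]), 'rvec': array([ 0.93372492, -2.59251888,  0.96235472]), 'tvec': array([400.61547785, 308.44058593, 991.8775914 ])}
wrist {'mtx': array([[292.18970674,   0.        , 316.03539283],
       [  0.        , 292.18970674, 198.62991284],
       [  0.        ,   0.        ,   1.        ]]), 'rvec': array([-1.82277199, -2.34377404, -0.30542958]), 'tvec': array([674.95635046, -31.98590868, 389.48983599])}
11.0
```

View pics/scene0.png

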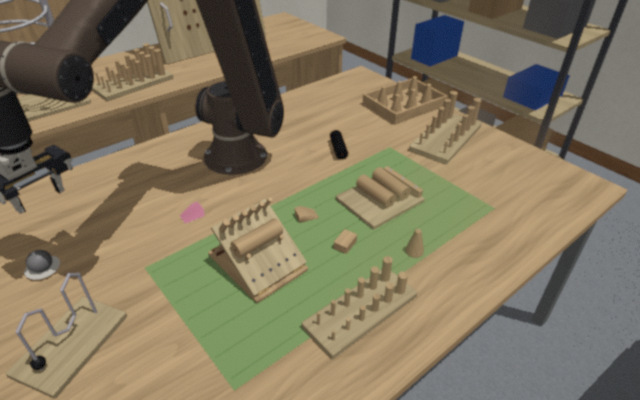

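View pics/side0.png

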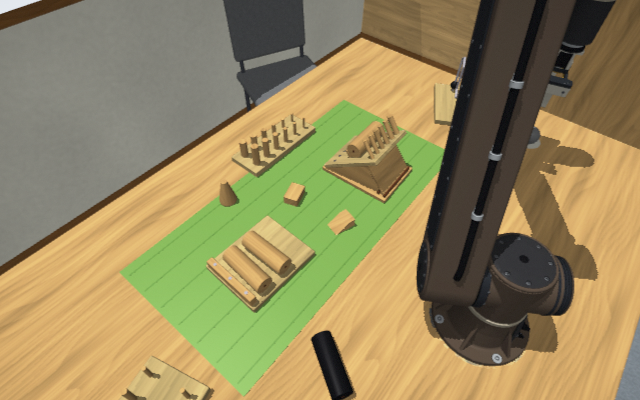

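View pics/wrist0.png

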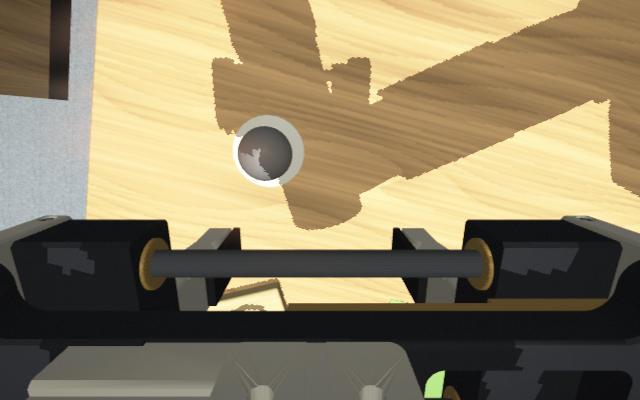

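The scene view shows the storage board at about (380,195) with two wooden rollers. The slanted board with roller c is at (258,245). The two loose pieces between them are at (306,214) and (345,240), and the cone is at (416,242). The look-alikes are a pink one at (193,212) and a black cylinder at (339,145). Next I'll enlarge.

```bash
cat > h.py <<'E'
import numpy as np, cv2
from workcell import *
def ray(n,u,v,m=None):
    m=m or camera_model(n)
    R,_=cv2.Rodrigues(m["rvec"]);t=np.array(m["tvec"]).ravel()
    d=R.T@(np.linalg.inv(m["mtx"])@[u,v,1]); return -R.T@t,d/np.linalg.norm(d)
def onz(n,u,v,z=0,m=None):
    c,d=ray(n,u,v,m); return c+d*(z-c[2])/d[2]
def tri(*obs):
    A=np.zeros((3,3));b=np.zeros(3)
    for o in obs:
        c,d=ray(*o);P=np.eye(3)-np.outer(d,d);A+=P;b+=P@c
    return np.linalg.solve(A,b)
def proj(n,p,m=None):
    m=m or camera_model(n)
    return cv2.projectPoints(np.array(p,float).reshape(-1,3),np.array(m["rvec"]),np.array(m["tvec"]),m["mtx"],None)[0].reshape(-1,2)
def crop(img,x,y,w,h,s,fn):
    c=cv2.resize(img[y:y+h,x:x+w],None,fx=s,fy=s,interpolation=cv2.INTER_CUBIC)
    for k in range(0,w,20): cv2.putText(c,str(x+k),(k*s,10),0,.35,(0,0,255),1);cv2.line(c,(k*s,12),(k*s,18),(0,0,255),1)
    for k in range(0,h,20): cv2.putText(c,str(y+k),(0,k*s+4),0,.35,(0,0,255),1);cv2.line(c,(24,k*s),(30,k*s),(0,0,255),1)
    cv2.imwrite(fn,c)
E
python3 - <<'E'
from h import *
a=cv2.imread("pics/scene0.png");b=cv2.imread("pics/side0.png")
crop(a,290,140,150,120,5,"pics/s_c1.png")
crop(a,200,190,120,110,5,"pics/s_c2.png")
crop(b,195,165,165,150,4,"pics/d_c1.png")
crop(b,315,105,110,100,6,"pics/d_c2.png")
for n,u,v in [("scene",306,214),("scene",345,240),("scene",380,195),("scene",258,245),("side",342,220),("side",294,193)]: print(n,u,v,onz(n,u,v,15))
E
```

```text
scene 306 214 [443.15294499 -12.48621654  15.        ]
scene 345 240 [609.77101665   4.29833044  15.        ]
scene 380 195 [523.20784678 239.7446821   15.        ]
scene 258 245 [ 463.35852626 -208.50979162   15.        ]
side 342 220 [436.81976248 -11.95526251  15.        ]
side 294 193 [6.14470918e+02 4.79337254e-01 1.50000000e+01]
```

View pics/s_c1.png

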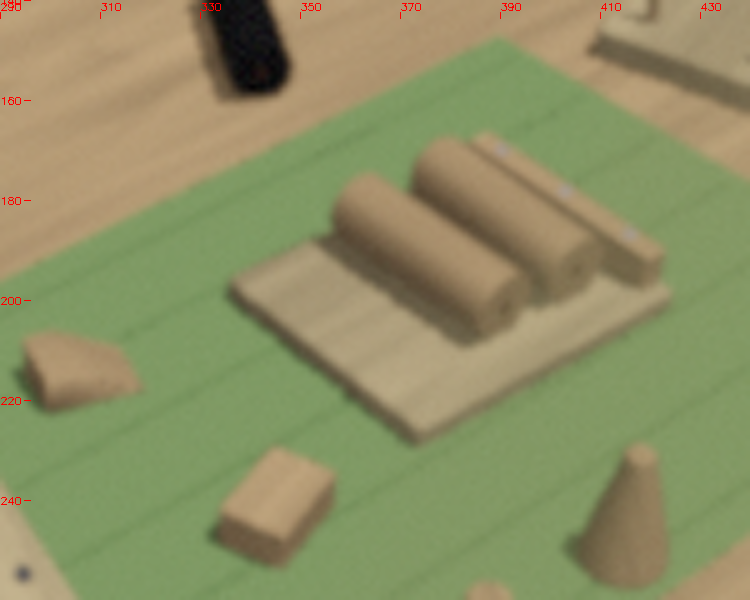

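View pics/s_c2.png

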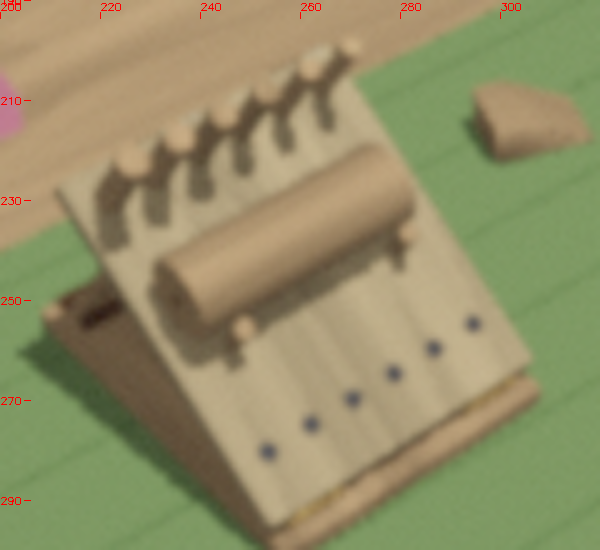

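View pics/d_c1.png

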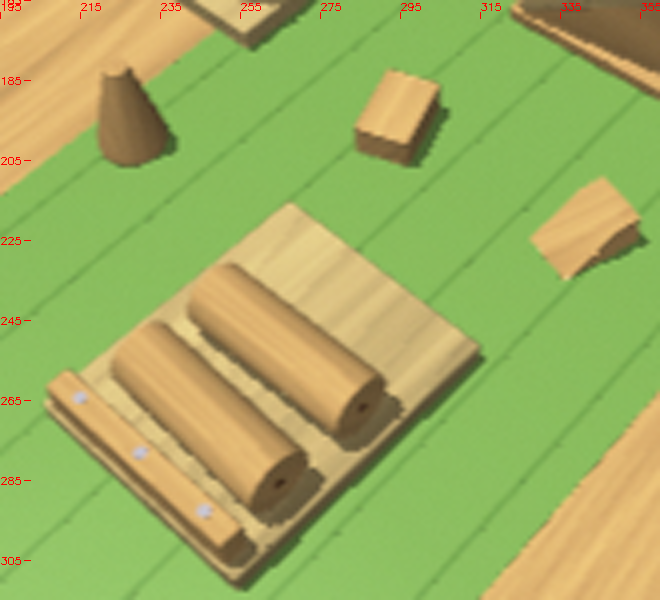

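View pics/d_c2.png

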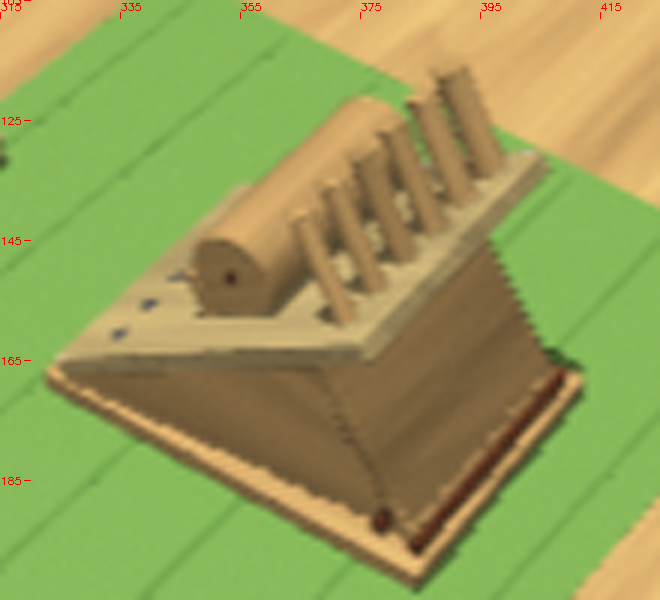

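The wedge at scene (306,214) / side (338,223) has a sloping face, is wood coloured and lies on the mat, so it is the chock. The square-ended piece at (345,240) is the block, and the pink wedge at (193,212) is the look-alike. Rollers a (405,194) and b (391,202) are the wooden ones; the black one at (339,145) is not meant.

```bash
cat > m1.py <<'E'
from h import *
from scipy.optimize import least_squares
L=np.array
bt={"scene":[((336,197.4),(-95,-115)),((373.6,226.4),(95,-115)),((423.6,198.4),(95,115))],
"side":[((267.5,215.8),(95,-115)),((315.5,252.5),(-95,-115)),((254.8,308.3),(-95,115)),((207,265),(95,115))]}
M={n:camera_model(n) for n in("scene","side")}
for cams in (["scene"],["side"],["scene","side"]):
    def f(p):
        c,s=np.cos(p[2]),np.sin(p[2]);r=[]
        for n in cams:
            P=[[p[0]+c*x-s*y,p[1]+s*x+c*y,18] for _,(x,y) in bt[n]]
            r+=list((proj(n,P,M[n])-L([o for o,_ in bt[n]])).ravel())
        return r
    s=least_squares(f,[530,240,0]);print("board",cams,s.x.round(2),np.round(s.fun,1))
for nm,o in [("a",(("scene",405.4,193.6),("side",265,285.75))),("b",(("scene",391,201.6),("side",285.75,267)))]:
    e=[onz(n,u,v,43) for n,u,v in o];print(nm,[x.round(1) for x in e],(e[0]+e[1])/2,np.linalg.norm(e[0]-e[1]),np.degrees(np.arctan2(*(e[0]-e[1])[1::-1])))
e=[onz("scene",236,249.6,120),onz("side",353.3,151.3,120)]
print("c",e,(e[0]+e[1])/2,np.linalg.norm(e[0]-e[1]),np.degrees(np.arctan2(*(e[1]-e[0])[1::-1])))
for n,u,v in [("side",384.7,200.3),("side",323.3,166.7),("side",411.7,167)]: print("base",onz(n,u,v,15))
S=lambda x,y:(195+x/4,165+y/4)
C=lambda x,y:(290+x/5,140+y/5)
for k,p,z in [("noseL",(532,240),0),("noseR",(567,279),0),("backTL",(603,180),30),("backTR",(640,218),30),("backB",(638,241),0)]: print("chock side",k,onz("side",*S(*p),z))
for k,p,z in [("nose",(142,387),0),("backTL",(25,342),30),("backTR",(60,368),30),("backB",(50,411),0),("backB2",(28,376),0)]: print("chock scene",k,onz("scene",*C(*p),z))
E
python3 m1.py
```

```text
board ['scene'] [ 5.3365e+02  2.2665e+02 -2.0000e-02] [-1.4 -0.9  0.5  0.7  1.  -0.2]
board ['side'] [ 5.2513e+02  2.3163e+02 -4.0000e-02] [ 0.9 -1.5  0.8 -1.4 -0.5  2.  -1.   0.1]
board ['scene', 'side'] [ 5.2760e+02  2.3092e+02 -3.0000e-02] [-1.7 -2.5 -0.4 -1.   0.5 -1.3  0.1 -2.1  0.2 -2.4 -0.6  1.2 -1.4 -0.3]
a [array([593.7, 282.6,  43. ]), array([450.1, 293.6,  43. ])] [521.90586546 288.07162582  43.        ] 144.07319227591194 -4.380631537900692
b [array([592.7, 215.9,  43. ]), array([446.1, 220.8,  43. ])] [519.39064195 218.38765168  43.        ] 146.64354415969245 -1.9064345738212378
c [array([ 535.11294976, -315.59698291,  120.        ]), array([ 524.8077362, -175.1078268,  120.       ])] [ 529.96034298 -245.35240486  120.        ] 140.86660503032837 94.19526807942954
base [ 381.49146337 -156.18515593   15.        ]
base [ 616.27811759 -146.95883698   15.        ]
base [ 391.28749367 -334.16800444   15.        ]
chock side noseL [463.59456088  19.84114557   0.        ]
chock side noseR [422.45054661  30.84944616   0.        ]
chock side backTL [444.43608726 -38.95423674  30.        ]
chock side backTR [402.88316036 -28.1233914   30.        ]
chock side backB [402.79457563 -29.73614283   0.        ]
chock scene nose [ 4.67539624e+02  1.85970591e+01 -1.13686838e-13]
chock scene backTL [413.5370166  -33.33600971  30.        ]
chock scene backTR [447.44282296 -31.62919987  30.        ]
chock scene backB [ 4.48550368e+02 -4.11242996e+01 -1.13686838e-13]
chock scene backB2 [412.97961591 -31.45719137   0.        ]
```

```bash
cat >> h.py <<'E'
from scipy.spatial.transform import Rotation as Rn
def delta(pos,rpy,s=None):
    s=s or get_state()
    R=Rn.from_euler("xyz",s["ee_rot"]);T=Rn.from_euler("xyz",rpy)
    d=R.inv().apply(np.array(pos,float)-s["tcp_pos"])/10
    r=(R.inv()*T).as_rotvec()
    print("delta cm",d.round(2),"rot",r.round(4),"| t",round(s["clock"],2),"tcp",s["tcp_pos"].round(1),"rpy",s["ee_rot"].round(3),"F",s["ft_force"].round(1),"gap",round(s["finger_gap"],1),"rows>=",round(max(np.linalg.norm(d)/5,np.linalg.norm(r)/.15),1)); return d,r
E
python3 - <<'E'
from h import *
s=get_state();m=camera_model("wrist");R,_=cv2.Rodrigues(m["rvec"]);c=-R.T@m["tvec"]
T=Rn.from_euler("xyz",s["ee_rot"])
print("cam in tool",T.inv().apply(c-s["tcp_pos"]),"\n",T.inv().as_matrix()@R.T)
delta([480,-130,430],[np.pi,0,np.pi-.03])
E
```

```text
cam in tool [  -0.80480848  -68.25480183 -146.97525021] 
 [[ 9.99999938e-01  3.15001071e-04  1.55292416e-04]
 [-3.44201358e-04  9.66888645e-01  2.55198413e-01]
 [-6.97627001e-05 -2.55198451e-01  9.66888694e-01]]
delta cm [ 43.07  43.32 -19.27] rot [ 7.0000e-04 -1.2000e-03 -1.2921e+00] | t 0.15 tcp [ 166.1 -653.9  236.8] rpy [-3.141e+00 -1.000e-03  1.819e+00] F [-1.4  0.2 -0. ] gap 87.8 rows>= 12.8
```

```bash
python3 -m crank '{"fingers":[1,1,1,1,1,1,1,1,1,1,1,1],"delta_pos":[[3.3,3.3,-3],[6.6,6.6,-6],[9.9,9.9,-9],[13.2,13.2,-12],[16.5,16.5,-14],[19.8,19.8,-16],[23.1,23.1,-17],[26.4,26.4,-18],[29.7,29.7,-19],[33,33,-19],[36,36,-19],[39,39,-19]],"rotation":[[0,0,-0.11],[0,0,-0.22],[0,0,-0.33],[0,0,-0.44],[0,0,-0.55],[0,0,-0.66],[0,0,-0.77],[0,0,-0.88],[0,0,-0.99],[0,0,-1.1],[0,0,-1.2],[0,0,-1.29]]}'
python3 - <<'E'
from h import *
s=get_state();m=camera_model("wrist")
import pickle;pickle.dump(m,open("w1.pkl","wb"))
cv2.imwrite("pics/w1.png",camera("wrist"));print(s["tcp_pos"],s["ee_rot"],s["joint_positions"].round(2))
E
```

```text
clock: 1.35
tcp_pos: [448.6, -178.1, 427.9]
ee_rot: [3.141, 0.001, 3.114]
ft_force: [0.8, -1.4, 0.6]
finger_gap: 87.5
[ 448.64760878 -178.06054506  427.93240311] [3.14138431e+00 9.79658673e-04 3.11402829e+00] [ 0.03 -0.03 -0.05 -0.   -1.56 -0.06]
```

View pics/w1.png

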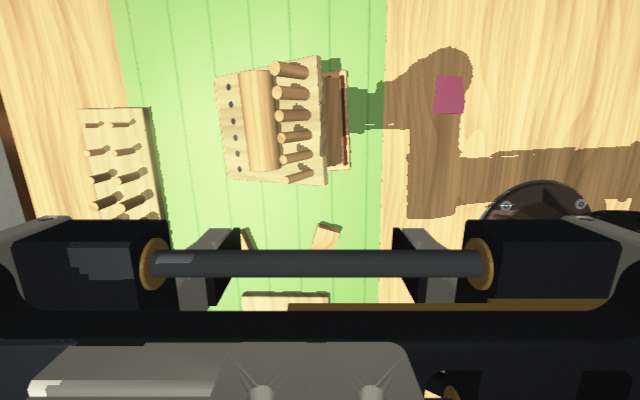

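The wrist view shows roller c at (258,120) on the slanted board, with the dowel row from (290,70) to (300,178). The chock is at (326,237), partly hidden by the gripper.

```bash
python3 - <<'E'
from h import *
crop(cv2.imread("pics/w1.png"),205,45,160,150,5,"pics/w1c.png")
E
python3 -m crank '{"fingers":[1,1,1,1,1,1,1,1,1,1],"delta_pos":[[0,5,0],[0,10,0],[0,15,0],[0,20,0],[0,25,0],[0,30,0],[-1,35,0],[-2,40,0],[-3,45,0],[-3,48,0]],"rotation":[[0,0,0],[0,0,0],[0,0,0],[0,0,0],[0,0,0],[0,0,0],[0,0,0],[0,0,0],[0,0,0],[0,0,0]]}'
python3 - <<'E'
from h import *
s=get_state();m=camera_model("wrist")
import pickle;pickle.dump(m,open("w2.pkl","wb"))
i=camera("wrist");cv2.imwrite("pics/w2.png",i);print(s["tcp_pos"],s["ee_rot"],s["joint_velocities"].round(2))
E
```

```text
clock: 2.4
tcp_pos: [493.7, 301.6, 426.1]
ee_rot: [-3.14, -0.001, 3.11]
ft_force: [-0.2, -0.2, 0.0]
finger_gap: 88.0
[493.73676588 301.57362661 426.10106019] [-3.14024832e+00 -1.44877319e-03  3.11048366e+00] [ 0.36  0.29  0.35  0.   -0.06 -0.36]
```

View pics/w1c.png

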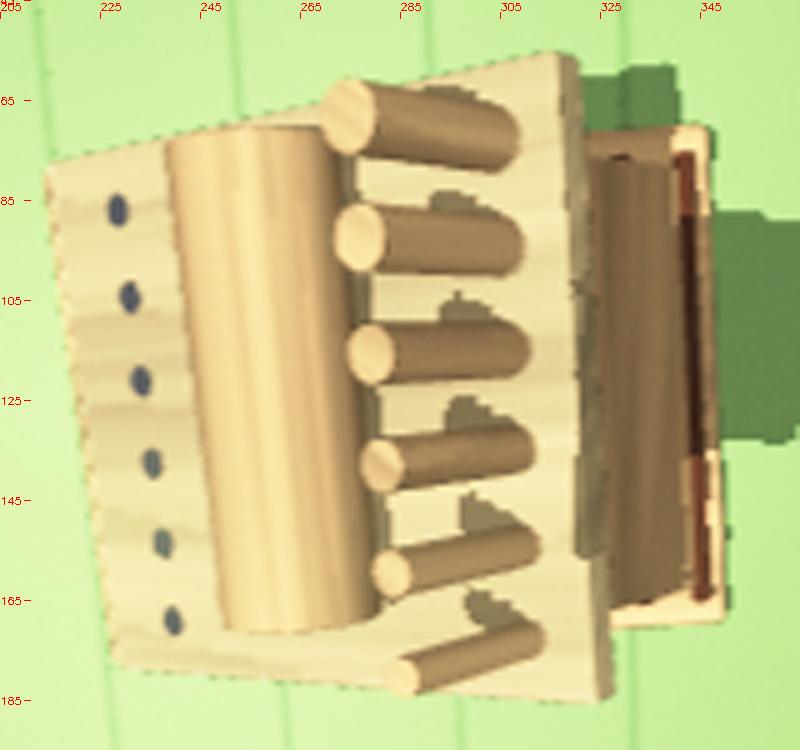

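View pics/w2.png

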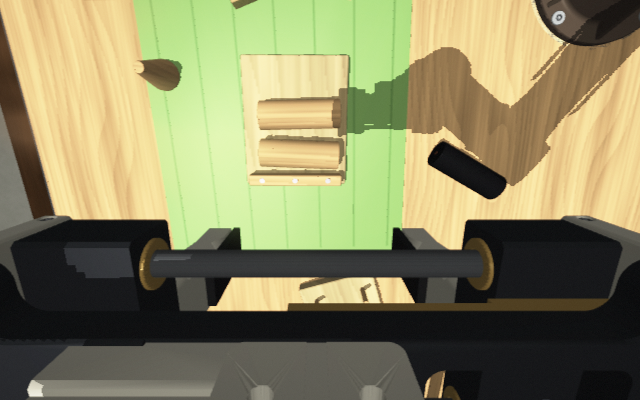

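The wrist view shows the board from (240,55) to (349,185). Roller b is at (299,113), roller a at (301,153) and the batten at (297,181). The black cylinder at (467,170) is off the mat.

```bash
python3 - <<'E'
from h import *
i=cv2.imread("pics/w2.png")
crop(i,230,45,130,148,5,"pics/w2c.png")
E
```

```text
(no output)
```

View pics/w2c.png

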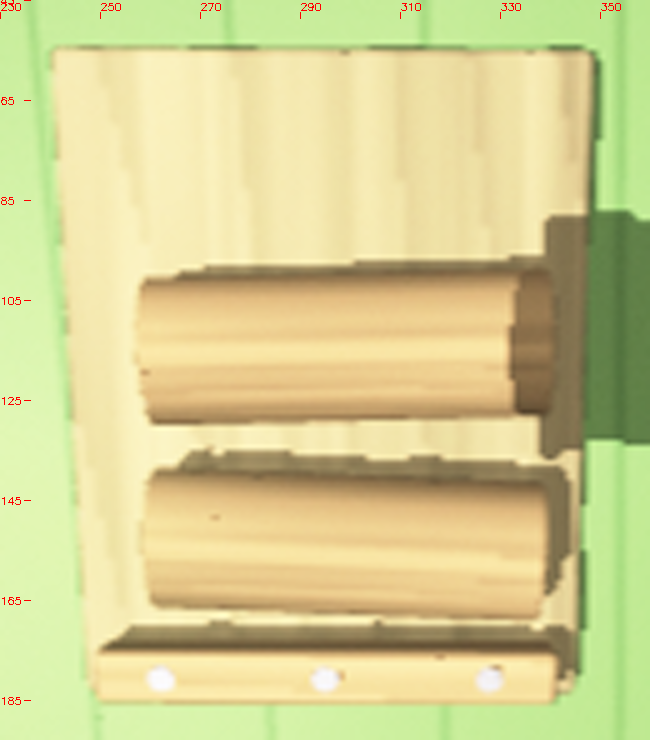

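```bash
cat > m2.py <<'E'
from h import *
import pickle
from scipy.optimize import least_squares
m=pickle.load(open("w2.pkl","rb"))
U=lambda x,y:(230+x/5,45+y/5)
pts=[((52,50),(95,-115,18)),((594,52),(-95,-115,18)),((577,692),(-95,115,18)),((100,653),(85,93,48)),((556,655),(-85,93,48)),((556,702),(-85,113,48)),((98,701),(85,113,48))]
def f(p):
    c,s=np.cos(p[2]),np.sin(p[2])
    P=[[p[0]+c*x-s*y,p[1]+s*x+c*y,z] for _,(x,y,z) in pts]
    return (proj("wrist",P,m)-np.array([U(*o) for o,_ in pts])).ravel()
s=least_squares(f,[530,230,0]);print("board",s.x.round(3),s.fun.round(1).tolist())
bd=s.x
def cyl(edge,e0,e1,z=43,M=m,U=U,r=25):
    # axis x0,y0,heading ; edges tangent
    def g(p):
        a=np.array([np.cos(p[2]),np.sin(p[2]),0]);o=np.array([p[0],p[1],z])
        out=[]
        for q in edge:
            c,d=ray("wrist",*U(*q),M);n=np.cross(d,a);n/=np.linalg.norm(n)
            out.append(abs((o-c)@n)-r)
        return out+[ (p[0]-p0[0])*1e-3,]
    p0=[(onz("wrist",*U(*e0),z,M)+onz("wrist",*U(*e1),z,M))[i]/2 for i in (0,1)]
    s=least_squares(g,[*p0,0 if abs(e0[0]-e1[0])>200 else np.pi/2]);return s.x,np.round(s.fun,1)
print("b",cyl([(150,279),(300,275),(500,271),(170,421),(300,418),(520,414)],(137,350),(553,340)))
print("a",cyl([(165,467),(300,473),(530,480),(170,606),(300,611),(530,618)],(148,540),(545,548)))
E
python3 m2.py
```

```text
board [ 5.29004e+02  2.32878e+02 -3.20000e-02] [-0.5, -0.7, 0.4, -0.9, 0.2, 0.7, -1.3, -0.1, 0.9, -0.4, 0.6, 1.0, -0.3, 1.0]
b (array([ 5.20857552e+02,  2.18958173e+02, -9.81402814e-03]), array([-1.2, -1. , -1.1, -1.1, -1.2, -0.9,  0. ]))
a (array([ 5.23348392e+02,  2.87077386e+02, -6.45781103e-02]), array([-0.2, -0.7, -0.3, -0.5, -0.2, -0.5, -0. ]))
```

```bash
python3 - <<'E'
from h import *
delta([520,162,120],[np.pi,0,np.pi-.032]);delta([520,162,37],[np.pi,0,np.pi-.032])
E
```

```text
delta cm [ -3.13 -14.13  30.5 ] rot [-0.0017 -0.0025  0.0021] | t 2.45 tcp [493.7 304.7 424.9] rpy [-3.140e+00 -3.000e-03  3.112e+00] F [ 1.   2.6 -0.2] gap 87.4 rows>= 6.8
delta cm [ -3.15 -14.12  38.8 ] rot [-0.0017 -0.0025  0.0021] | t 2.45 tcp [493.7 304.7 424.9] rpy [-3.140e+00 -3.000e-03  3.112e+00] F [ 1.   2.6 -0.2] gap 87.4 rows>= 8.3
```

```bash
python3 -m crank '{"fingers":[1,1,1,1,1,1,1,1,1,1,1],"delta_pos":[[-1,-3,4],[-2,-6,8],[-3,-9,12],[-3.1,-12,16],[-3.1,-14.1,20.5],[-3.1,-14.1,25],[-3.1,-14.1,29.5],[-3.1,-14.1,33.5],[-3.1,-14.1,36.5],[-3.1,-14.1,38.7],[-3.1,-14.1,38.7]],"rotation":[[0,0,0],[0,0,0],[0,0,0],[0,0,0],[0,0,0],[0,0,0],[0,0,0],[0,0,0],[0,0,0],[0,0,0],[0,0,0]]}'
python3 - <<'E'
from h import *
delta([521,208,37],[np.pi,0,np.pi-.032])
E
```

```text
clock: 3.55
tcp_pos: [517.9, 155.2, 37.5]
ee_rot: [-3.138, -0.005, 3.109]
ft_force: [-0.2, -0.1, 0.3]
finger_gap: 88.0
delta cm [-0.14  5.29  0.03] rot [-0.0036 -0.0052 -0.0008] | t 3.55 tcp [517.9 155.2  37.5] rpy [-3.138 -0.005  3.109] F [-0.2 -0.1  0.3] gap 88.0 rows>= 1.1
```

```bash
python3 -m crank '{"fingers":[1,1,1,1,1,1,1,1,1,1,1,1],"delta_pos":[[0,0.7,0],[-0.1,1.4,0],[-0.1,2.0,0],[-0.1,2.5,0],[-0.1,2.9,0],[-0.1,3.3,0],[-0.1,3.7,0],[-0.1,4.1,0],[-0.1,4.4,0],[-0.1,4.7,0],[-0.1,5.0,0],[-0.1,5.2,0]],"rotation":[[0,0,0],[0,0,0],[0,0,0],[0,0,0],[0,0,0],[0,0,0],[0,0,0],[0,0,0],[0,0,0],[0,0,0],[0,0,0],[0,0,0]]}'
python3 -m crank '{"fingers":[1,1,1,1],"delta_pos":[[0,0.2,0],[0,0.4,0],[0,0.5,0],[0,0.6,0]],"rotation":[[0,0,0],[0,0,0],[0,0,0],[0,0,0]]}'
python3 - <<'E'
from h import *
delta([521,216,37],[np.pi,0,np.pi-.032])
E
```

```text
clock: 4.75
tcp_pos: [522.7, 208.9, 40.5]
ee_rot: [3.141, 0.0, 3.11]
ft_force: [1.0, 0.2, 0.3]
finger_gap: 87.8
clock: 5.15
tcp_pos: [522.7, 214.5, 40.6]
ee_rot: [-3.141, -0.0, 3.109]
ft_force: [0.6, -1.7, 1.5]
finger_gap: 87.1
delta cm [0.18 0.15 0.36] rot [-0.0003 -0.0002 -0.0001] | t 5.15 tcp [522.7 214.5  40.6] rpy [-3.141 -0.     3.109] F [ 0.6 -1.7  1.5] gap 87.1 rows>= 0.1
```

```bash
python3 -m crank '{"fingers":[1,1],"delta_pos":[[0,0.1,0],[0,0.1,0]],"rotation":[[0,0,0],[0,0,0]]}'
python3 -m crank '{"fingers":[1,1],"delta_pos":[[0,0.1,0],[0,0.1,0]],"rotation":[[0,0,0],[0,0,0]]}'
python3 -m crank '{"fingers":[1,1],"delta_pos":[[0,0.1,0],[0,0.1,0]],"rotation":[[0,0,0],[0,0,0]]}'
```

```text
clock: 5.35
tcp_pos: [522.6, 214.6, 40.5]
ee_rot: [-3.14, -0.001, 3.109]
ft_force: [0.8, -6.1, 1.9]
finger_gap: 87.7
clock: 5.55
tcp_pos: [522.6, 214.8, 40.5]
ee_rot: [-3.139, -0.001, 3.109]
ft_force: [1.5, -9.6, 3.7]
finger_gap: 87.8
clock: 5.75
tcp_pos: [522.5, 214.8, 40.4]
ee_rot: [-3.138, -0.002, 3.108]
ft_force: [4.4, -13.5, 4.1]
finger_gap: 87.3
```

```bash
python3 -m crank '{"fingers":[1,1,1,1,1,1,1,1,1,1,1],"delta_pos":[[0,-0.4,0],[0,-0.8,0],[0,-1.6,0],[0,-3,0],[0,-4,-3],[1,-6,-7],[3,-8,-11],[5,-10,-15],[7,-11.5,-18],[8,-12.5,-20],[8,-12.5,-20]],"rotation":[[0,0,0],[0,0,0],[0,0,0],[0,0,0],[0,0,0],[0,0,0],[0,0,0],[0,0,0],[0,0,0],[0,0,0],[0,0,0]]}'
python3 - <<'E'
from h import *
import pickle
s=get_state();m=camera_model("wrist")
pickle.dump(m,open("w3.pkl","wb"))
i=camera("wrist");cv2.imwrite("pics/w3.png",i);print(s["tcp_pos"],s["ee_rot"],s["joint_velocities"].round(2))
j=camera("side");crop(j,195,165,165,150,4,"pics/d3.png")
E
```

```text
clock: 6.85
tcp_pos: [438.9, 94.3, 244.0]
ee_rot: [3.138, 0.005, 3.109]
ft_force: [0.2, 0.3, -0.2]
finger_gap: 87.5
[438.87134922  94.34963227 243.95849765] [3.1376669  0.0053648  3.10940135] [ 0.01  0.07 -0.02 -0.01  0.06 -0.  ]
```

View pics/w3.png

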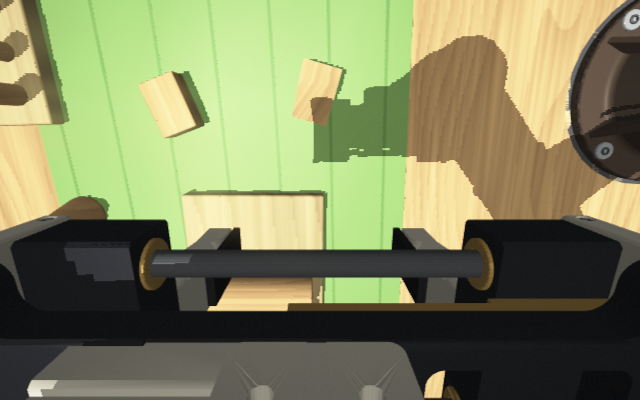

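View pics/d3.png

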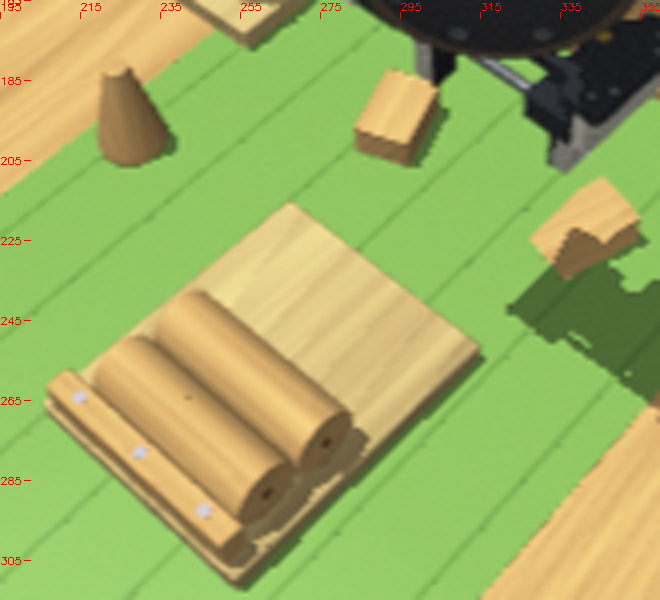

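Side view: the row is closed up, with rollers a and b touching each other and the batten, end holes at crop (267,493) and (327,443). In the wrist view the chock is at (318,91) and the square block at (173,104). I'll enlarge the chock to confirm it.

```bash
python3 - <<'E'
from h import *
i=cv2.imread("pics/w3.png")
crop(i,285,50,70,80,8,"pics/w3c.png")
E
```

```text
(no output)
```

View pics/w3c.png

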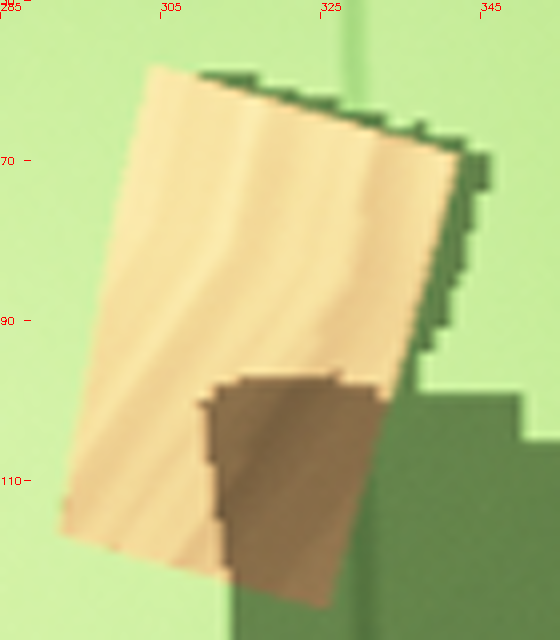

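The enlarged crop confirms the wood-coloured wedge. Its grain bends at the crease at y≈82 px, the tall back edge runs (304,58)–(343,69), and the nose edge runs (292,117)–(326,126).

```bash
python3 - <<'E'
from h import *
import pickle
m=pickle.load(open("w3.pkl","rb"))
U=lambda x,y:(285+x/8-.4,50+y/8-.4)
b=[onz("wrist",*U(150,66),30,m),onz("wrist",*U(462,155),30,m)]
n=[onz("wrist",*U(58,532),1.5,m),onz("wrist",*U(330,608),1.5,m)]
print(b,n,np.linalg.norm(b[0]-b[1]),np.linalg.norm(n[0]-n[1]))
B=(b[0]+b[1])/2;N=(n[0]+n[1])/2;d=(B-N)[:2];print("len",np.linalg.norm(d))
h=np.arctan2(d[1],d[0]);print("heading x",h,"center",(B+N)/2)
for p,q in (b,n): print("edge heading",np.arctan2(*(q-p)[1::-1]))
d/=np.linalg.norm(d)
# edge normals combined
g=(B+N)[:2]/2+d*15;print("grip",g)
# desired tool: y axis = -chock x ; heading of tool x = h+... yaw such that tool y (sin yaw,-cos yaw)= -d
yaw=np.arctan2(-d[0],d[1]);yaw%=2*np.pi;print("yaw",yaw)
delta([*g,80],[np.pi,0,yaw]);delta([*g,22],[np.pi,0,yaw])
E
```

```text
[array([450.37799349, -44.08036947,  30.        ]), array([406.37563169, -30.97886921,  30.        ])] [array([469.20019092,  18.42395553,   1.5       ]), array([425.9035073 ,  31.62653792,   1.5       ])] 45.91140548148549 45.26489803996196
len 65.42777157532608
heading x -1.8682344931670265 center [437.96433085  -6.25218631  15.75      ]
edge heading 2.852205592462507
edge heading 2.845616448566918
grip [433.56825345 -20.59354271]
yaw 2.844154487217663
delta cm [  0.17 -11.59  16.08] rot [0.0018 0.0012 0.2651] | t 6.95 tcp [438.8  94.9 241. ] rpy [3.140e+00 1.000e-03 3.109e+00] F [ 0.3 -0.1  0.4] gap 87.7 rows>= 4.0
delta cm [  0.18 -11.6   21.88] rot [0.0018 0.0012 0.2651] | t 6.95 tcp [438.8  94.9 241. ] rpy [3.140e+00 1.000e-03 3.109e+00] F [ 0.3 -0.1  0.4] gap 87.7 rows>= 5.0
```

```bash
python3 -m crank '{"fingers":[0.85,0.85,0.85,0.85,0.85,0.85,0.85,0.85,0.85],"delta_pos":[[0.1,-3,4],[0.2,-6,8],[0.2,-9,11],[0.2,-11.6,14],[0.2,-11.6,17],[0.2,-11.6,19],[0.2,-11.6,20],[0.2,-11.6,20],[0.2,-11.6,20]],"rotation":[[0,0,0.07],[0,0,0.13],[0,0,0.19],[0,0,0.263],[0,0,0.263],[0,0,0.263],[0,0,0.263],[0,0,0.263],[0,0,0.263]]}'
python3 - <<'E'
from h import *
delta([433.6,-20.6,16],[np.pi,0,2.846])
E
```

```text
clock: 7.85
tcp_pos: [433.5, -20.4, 40.6]
ee_rot: [-3.141, -0.0, 2.847]
ft_force: [-0.9, 0.4, 0.3]
finger_gap: 74.5
delta cm [-0.01 -0.01  2.46] rot [-0.0005 -0.0003  0.0013] | t 7.85 tcp [433.5 -20.4  40.6] rpy [-3.141 -0.     2.847] F [-0.9  0.4  0.3] gap 74.5 rows>= 0.5
```

```bash
python3 -m crank '{"fingers":[0.85,0.85,0.85,0.2,0.2,0.2,0.2,0.2,0.2],"delta_pos":[[0,0,1.2],[0,0,2.45],[0,0,2.45],[0,0,2.45],[0,0,2.45],[0,0,2.45],[0,0,2.45],[0,0,2.45],[0,0,2.45]],"rotation":[[0,0,0],[0,0,0],[0,0,0],[0,0,0],[0,0,0],[0,0,0],[0,0,0],[0,0,0],[0,0,0]]}' 25
python3 - <<'E'
from h import *
delta([433.6,-20.6,16],[np.pi,0,2.846])
E
```

```text
clock: 8.75
tcp_pos: [433.5, -20.5, 16.5]
ee_rot: [3.141, 0.0, 2.847]
ft_force: [-1.5, 0.8, 6.6]
finger_gap: 44.9
delta cm [-0.01 -0.    0.05] rot [0.0003 0.0005 0.0007] | t 8.75 tcp [433.5 -20.5  16.5] rpy [3.141 0.    2.847] F [-1.5  0.8  6.6] gap 44.9 rows>= 0.0
```

```bash
python3 - <<'E'
from h import *
delta([519,185.5,100],[np.pi,0,3.1096]);delta([519,185.5,37],[np.pi,0,3.1096])
E
```

```text
delta cm [-2.2  22.2  -8.35] rot [ 2.000e-04  5.000e-04 -2.629e-01] | t 8.75 tcp [433.5 -20.5  16.5] rpy [3.141 0.    2.847] F [-1.5  0.8  6.6] gap 44.9 rows>= 4.8
delta cm [-2.2  22.2  -2.05] rot [ 2.000e-04  5.000e-04 -2.629e-01] | t 8.75 tcp [433.5 -20.5  16.5] rpy [3.141 0.    2.847] F [-1.5  0.8  6.6] gap 44.9 rows>= 4.5
```

```bash
python3 -m crank '{"fingers":[0.2,0.2,0.2,0.2,0.2,0.2,0.2,0.2,0.2,0.2,0.2,0.2],"delta_pos":[[0,0,-2],[0,0,-5],[-0.3,3,-7.5],[-0.7,7,-8],[-1.1,11,-8],[-1.5,15,-8],[-1.9,19,-7.5],[-2.2,21.5,-6],[-2.2,22.2,-4.5],[-2.2,22.2,-3.2],[-2.2,22.2,-2.6],[-2.2,22.2,-2.6]],"rotation":[[0,0,0],[0,0,0],[0,0,-0.04],[0,0,-0.08],[0,0,-0.13],[0,0,-0.17],[0,0,-0.22],[0,0,-0.263],[0,0,-0.263],[0,0,-0.263],[0,0,-0.263],[0,0,-0.263]]}'
python3 - <<'E'
from h import *
delta([519,185.5,34.5],[np.pi,0,3.1096])
j=camera("side");crop(j,195,165,165,150,4,"pics/d4.png")
E
```

```text
clock: 9.95
tcp_pos: [518.3, 184.9, 41.3]
ee_rot: [-3.141, -0.001, 3.109]
ft_force: [0.2, 0.1, -0.8]
finger_gap: 44.7
delta cm [-0.07  0.07  0.68] rot [-0.001  -0.0015 -0.0005] | t 9.95 tcp [518.3 184.9  41.3] rpy [-3.141e+00 -1.000e-03  3.109e+00] F [ 0.2  0.1 -0.8] gap 44.7 rows>= 0.1
```

View pics/d4.png

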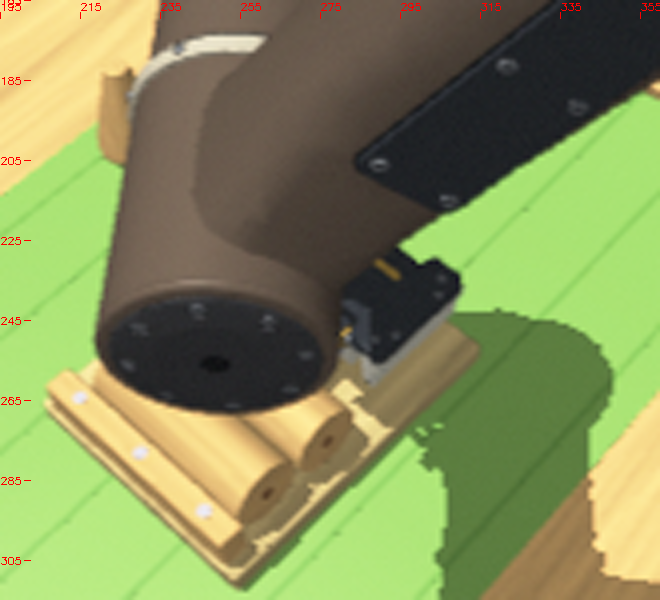

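The arm hides the chock in the side view, but rollers a and b still stand closed against the batten. I'm lowering now.

```bash
python3 -m crank '{"fingers":[0.2,0.2,0.2,0.2],"delta_pos":[[0,0,0.3],[0,0,0.5],[0,0,0.65],[0,0,0.65]],"rotation":[[0,0,0],[0,0,0],[0,0,0],[0,0,0]]}'
```

```text
clock: 10.4
tcp_pos: [519.3, 185.6, 38.5]
ee_rot: [3.141, 0.002, 3.111]
ft_force: [-9.0, -2.5, 27.5]
finger_gap: 44.7
```

```bash
python3 -m crank '{"fingers":[0.2,0.2],"delta_pos":[[0,0,-0.4],[0,0,-0.4]],"rotation":[[0,0,0],[0,0,0]]}'
python3 - <<'E'
from h import *
j=camera("scene");crop(j,300,130,150,120,5,"pics/s5.png")
E
```

```text
clock: 10.6
tcp_pos: [519.3, 185.8, 40.5]
ee_rot: [3.14, 0.001, 3.11]
ft_force: [-0.0, 0.8, -0.3]
finger_gap: 44.8
```

View pics/s5.png

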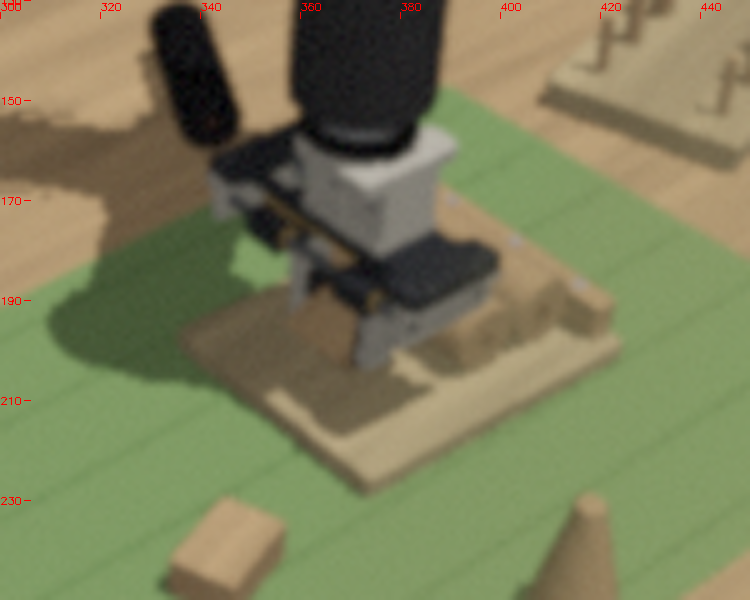

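```bash
python3 -m crank '{"fingers":[0.2,0.2,0.2],"delta_pos":[[0,-1,0],[0,-2,0],[0,-2,0]],"rotation":[[0,0,0],[0,0,0],[0,0,0]]}'
python3 -m crank '{"fingers":[0.2,0.2,0.2],"delta_pos":[[0,0,0.2],[0,0,0.4],[0,0,0.5]],"rotation":[[0,0,0],[0,0,0],[0,0,0]]}'
python3 - <<'E'
from h import *
j=camera("scene");crop(j,300,130,150,120,5,"pics/s6.png")
E
```

```text
clock: 10.95
tcp_pos: [517.7, 163.7, 39.2]
ee_rot: [-3.141, -0.001, 3.108]
ft_force: [-0.2, -0.2, -0.3]
finger_gap: 45.0
clock: 11.25
tcp_pos: [518.1, 165.6, 36.1]
ee_rot: [3.141, 0.0, 3.11]
ft_force: [-9.6, 2.3, 23.6]
finger_gap: 44.9
```

View pics/s6.png

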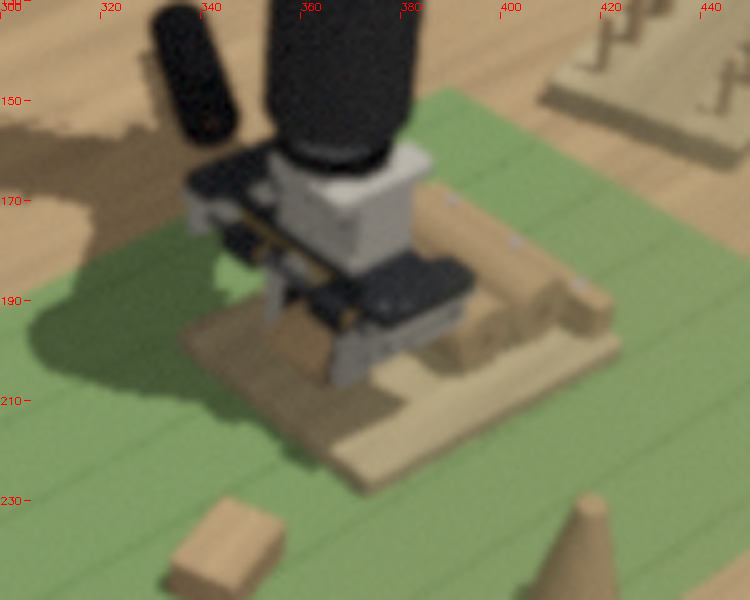

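```bash
python3 -m crank '{"fingers":[0.2,0.2,0.8,0.8,0.8],"delta_pos":[[0,0,-0.1],[0,0,-0.1],[0,0,-0.1],[0,0,-0.1],[0,0,-0.1]],"rotation":[[0,0,0],[0,0,0],[0,0,0],[0,0,0],[0,0,0]]}'
python3 -m crank '{"fingers":[0.8,0.8,0.8,0.8,0.5,0.3],"delta_pos":[[0,0,-2],[0,-1,-6],[0,-3,-11],[0,-4,-15],[0,0,-17],[0,0,-17]],"rotation":[[0,0,0],[0,0,0],[0,0,0],[0,0,0],[0,0,0],[0,0,0]]}'
python3 - <<'E'
from h import *
s=get_state();print(s["tcp_pos"],s["finger_gap"])
j=camera("side");crop(j,195,165,165,150,4,"pics/d7.png")
E
```

```text
clock: 11.8
tcp_pos: [518.2, 165.3, 35.3]
ee_rot: [-3.141, -0.0, 3.109]
ft_force: [-0.8, 0.4, 0.4]
finger_gap: 63.1
clock: 12.4
tcp_pos: [520.6, 168.3, 209.5]
ee_rot: [3.137, 0.006, 3.11]
ft_force: [-0.2, 0.4, -0.4]
finger_gap: 59.3
[520.56981012 168.30957932 209.54851741] 59.258068099549064
```

View pics/d7.png

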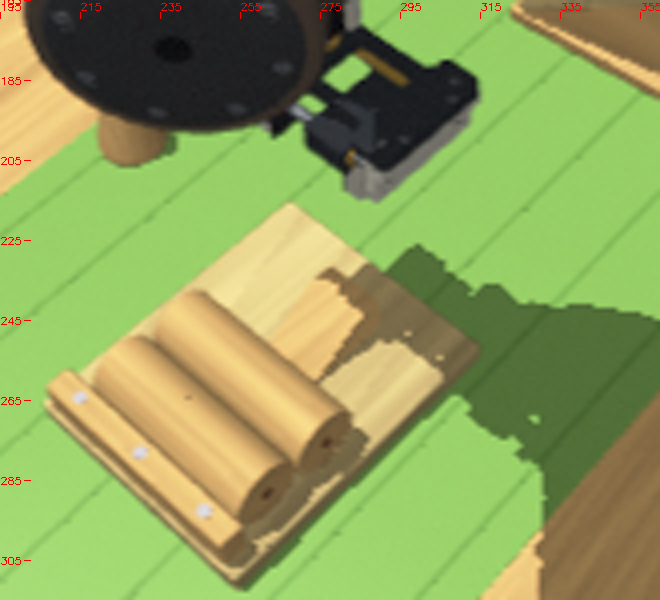

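The side view shows the chock lying flat on the board at crop (325,325), nose towards roller b with a gap left. The row is still closed. Next I push the chock's back square with closed fingers.

```bash
python3 - <<'E'
from h import *
delta([516.3,124,34],[np.pi,0,3.1096])
E
python3 -m crank '{"fingers":[0,0,0,0,0,0,0,0],"delta_pos":[[0,-2,0],[0.2,-4.5,3],[0.2,-4.5,7],[0.2,-4.5,11],[0.2,-4.5,14.5],[0.2,-4.5,16.5],[0.2,-4.5,17.2],[0.2,-4.5,17.2]],"rotation":[[0,0,0],[0,0,0],[0,0,0],[0,0,0],[0,0,0],[0,0,0],[0,0,0],[0,0,0]]}'
python3 - <<'E'
from h import *
delta([516.5,158,34],[np.pi,0,3.1096])
E
```

```text
delta cm [ 0.2  -4.34 17.31] rot [0.0024 0.003  0.001 ] | t 12.45 tcp [519.1 167.  207.2] rpy [3.139e+00 3.000e-03 3.111e+00] F [ 0.  -0.7 -0.9] gap 55.6 rows>= 3.6
clock: 13.25
tcp_pos: [513.9, 119.7, 32.2]
ee_rot: [-3.14, -0.003, 3.109]
ft_force: [0.1, -0.5, 1.1]
finger_gap: 0.5
delta cm [-0.14  3.84 -0.18] rot [-0.002  -0.0027 -0.0001] | t 13.25 tcp [513.9 119.7  32.2] rpy [-3.140e+00 -3.000e-03  3.109e+00] F [ 0.1 -0.5  1.1] gap 0.5 rows>= 0.8
```

```bash
python3 -m crank '{"fingers":[0,0,0,0,0,0,0,0,0,0,0],"delta_pos":[[-0.1,0.3,-0.1],[-0.1,0.8,-0.1],[-0.1,1.3,-0.1],[-0.1,1.8,-0.1],[-0.1,2.2,-0.1],[-0.1,2.6,-0.1],[-0.1,3.0,-0.1],[-0.1,3.3,-0.1],[-0.1,3.6,-0.1],[-0.1,3.8,-0.1],[-0.1,3.8,-0.1]],"rotation":[[0,0,0],[0,0,0],[0,0,0],[0,0,0],[0,0,0],[0,0,0],[0,0,0],[0,0,0],[0,0,0],[0,0,0],[0,0,0]]}'
```

```text
clock: 14.35
tcp_pos: [517.0, 158.7, 34.5]
ee_rot: [3.142, 0.0, 3.11]
ft_force: [-0.4, 0.2, -0.2]
finger_gap: 0.3
```

```bash
python3 -m crank '{"fingers":[0,0,0,0],"delta_pos":[[0,0.2,0],[0,0.35,0],[0,0.45,0],[0,0.45,0]],"rotation":[[0,0,0],[0,0,0],[0,0,0],[0,0,0]]}'
python3 - <<'E'
from h import *
j=camera("side");crop(j,195,165,165,150,4,"pics/d8.png");j=camera("scene");crop(j,300,130,150,120,5,"pics/s8.png")
E
```

```text
clock: 14.75
tcp_pos: [517.2, 163.1, 34.6]
ee_rot: [3.142, 0.0, 3.11]
ft_force: [0.3, 0.4, -0.2]
finger_gap: 0.6
```

View pics/d8.png

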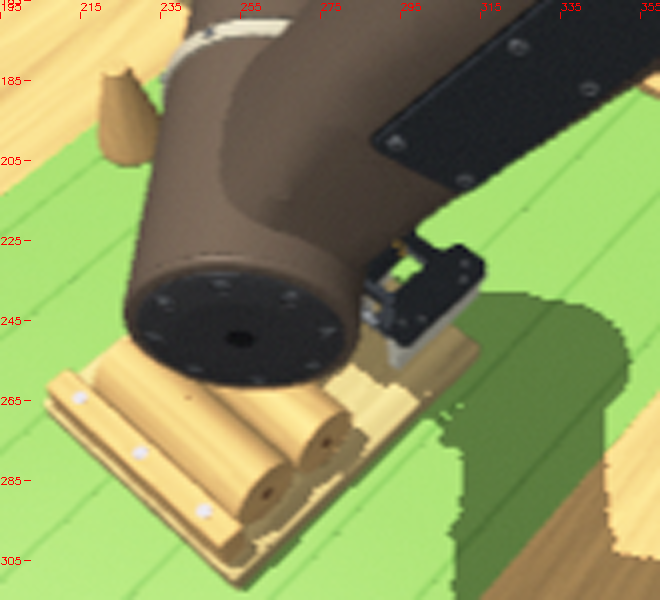

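View pics/s8.png

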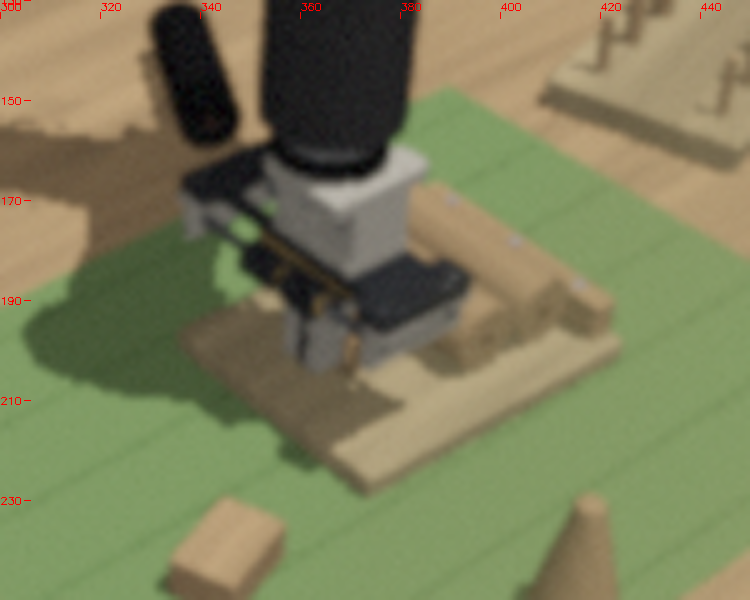

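Scene view: the fingers are behind the chock, whose edge shows at crop (352,375). The row is unchanged in the side view. I'll creep up to contact.

```bash
for k in 1; do python3 -m crank '{"fingers":[0,0],"delta_pos":[[0,0.1,0],[0,0.1,0]],"rotation":[[0,0,0],[0,0,0]]}'; done
python3 -m crank '{"fingers":[0,0],"delta_pos":[[0,0.05,0],[0,0.05,0]],"rotation":[[0,0,0],[0,0,0]]}'
```

```text
clock: 15.05
tcp_pos: [517.2, 164.0, 34.6]
ee_rot: [-3.142, -0.0, 3.11]
ft_force: [0.2, 0.3, 0.3]
finger_gap: 0.3
clock: 15.25
tcp_pos: [517.1, 164.1, 34.6]
ee_rot: [-3.141, -0.0, 3.109]
ft_force: [0.4, -1.8, 1.9]
finger_gap: 0.6
```

Contact force shows at 164.1, against the 164.0 predicted from the roller push, so the chock is snug. I'm backing off to check.

```bash
python3 -m crank '{"fingers":[0,0,0,0,0,0,0.7,0.7],"delta_pos":[[0,-0.3,0],[0,-1,0],[0,-2,-1],[0,-3,-5],[0,-5,-10],[0,-8,-15],[0,-11,-19],[0,-13,-22]],"rotation":[[0,0,0],[0,0,0],[0,0,0],[0,0,0],[0,0,0],[0,0,0],[0,0,0],[0,0,0]]}'
python3 - <<'E'
from h import *
print(get_state()["tcp_pos"],get_state()["joint_positions"].round(2))
j=camera("side");crop(j,195,205,130,110,6,"pics/d9.png");j=camera("scene");crop(j,320,140,110,100,6,"pics/s9.png")
E
```

```text
clock: 16.05
tcp_pos: [512.2, 32.6, 257.4]
ee_rot: [3.141, 0.001, 3.11]
ft_force: [2.2, 0.0, -1.0]
finger_gap: 11.1
[512.22863338  32.64732665 257.43883828] [ 0.45  0.08 -0.31  0.   -1.18 -0.48]
```

View pics/d9.png

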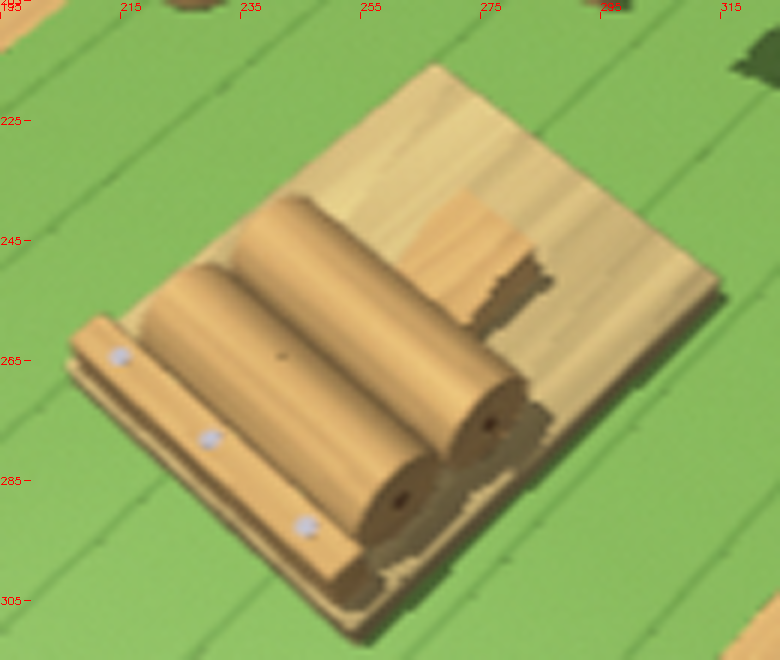

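View pics/s9.png

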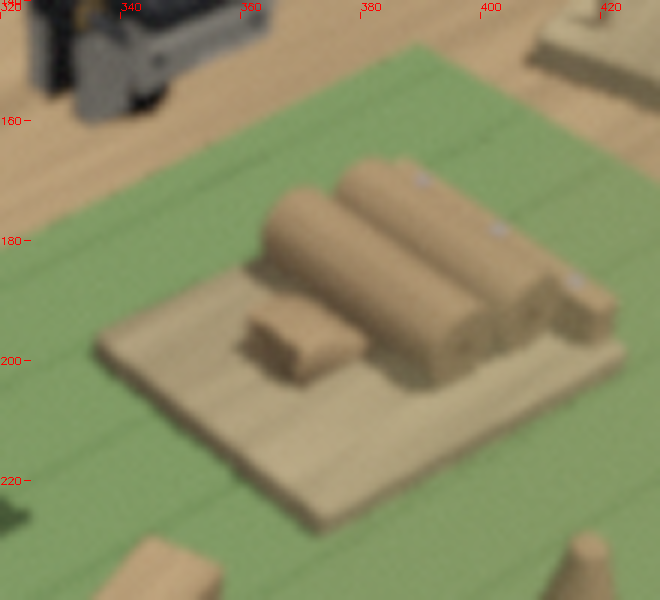

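The chock lies flat and snug on the board. Its back edge slopes 0.79 in the side crop against 0.80 for the roller, so it is square. Next I measure roller c from the earlier wrist picture.

```bash
cat > m3.py <<'E'
from h import *
import pickle
from scipy.optimize import least_squares
m=pickle.load(open("w1.pkl","rb"))
U=lambda x,y:(205+x/5-.4,45+y/5-.4)
c0,_=ray("wrist",0,0,m)
# left silhouette edge pts; right edge pts
edge=[(168,150),(190,310),(222,620),(338,140),(352,260),(378,600)]
for z in (118,120,122):
    def g(p):
        a=np.array([np.cos(p[2]),np.sin(p[2]),0]);o=np.array([p[0],-245,z]);out=[]
        for q in edge:
            c,d=ray("wrist",*U(*q),m);n=np.cross(d,a);n/=np.linalg.norm(n);out.append(abs((o-c)@n)-25)
        return out
    s=least_squares(g,[530,0,1.57])
    print(z,"x at y=-245:",s.x[0],"head",s.x[2],s.fun.round(1))
# leaf corners: incline frame: holes at low side etc. board-edge directions
# ends: top end of roller is far (y-) bottom silhouette near (y+)
for q in [(255,127),(300,632)]:
    for z in (120,145): print(q,z,onz("wrist",*U(*q),z,m))
# dowel feet / tips
for q in [(350,117),(405,678)]: print("tip",onz("wrist",*U(*q),190,m),onz("wrist",*U(*q),205,m))
P=[onz("wrist",*U(*q),z,m) for q,z in [((118,211),60),((174,621),60)]]
print("holes head",np.arctan2(*(P[1]-P[0])[1::-1]))
P=[onz("wrist",*U(*q),190) for q in []]
P=[onz("wrist",*U(*q),15,m) for q in [(708,128),(726,622)]];print("base edge",P,np.arctan2(*(P[1]-P[0])[1::-1]),np.linalg.norm(P[0]-P[1]))
P=[onz("wrist",*U(*q),190,m) for q in [(350,117),(405,678)]];print("tips head",np.arctan2(*(P[1]-P[0])[1::-1]),np.linalg.norm(P[0]-P[1]))
E
python3 m3.py
```

```text
118 x at y=-245: 531.466223471598 head 1.597412620192347 [-0.2 -1.3 -0.4 -1.1  0.  -0.9]
120 x at y=-245: 531.09530580114 head 1.5975032891808463 [-0.3 -1.4 -0.5 -1.2 -0.1 -1. ]
122 x at y=-245: 530.7245145596951 head 1.5975940993806443 [-0.4 -1.5 -0.6 -1.3 -0.2 -1.1]
(255, 127) 120 [ 532.69524158 -321.37241894  120.        ]
(255, 127) 145 [ 527.97666159 -317.29189635  145.        ]
(300, 632) 120 [ 530.31639824 -174.20196311  120.        ]
(300, 632) 145 [ 525.72855829 -178.20985539  145.        ]
tip [ 496.14810996 -311.56601459  190.        ] [ 494.22640451 -309.05460122  205.        ]
tip [ 490.22635133 -172.24262455  190.        ] [ 488.53543545 -175.16108198  205.        ]
holes head 1.612200203137402
base edge [array([ 391.69284357, -333.76784825,   15.        ]), array([ 384.90520314, -156.82033962,   15.        ])] 1.6091371554480864 177.07764644776776
tips head 1.613274452486593 139.44918156106326
```

```bash
cat > g.py <<'E'
from h import *
import pickle
al=np.radians(34);h=1.607-np.pi
yi=np.array([np.cos(h),np.sin(h),0]);xi=np.cross(yi,[0,0,1.]);zi=np.array([0,0,1.])
n=-np.sin(al)*xi+np.cos(al)*zi;u=np.cos(al)*xi+np.sin(al)*zi
Rt=np.column_stack([u,np.cross(-n,u),-n]);rpy=Rn.from_matrix(Rt).as_euler("xyz")
C=np.array([531,-246,120.])
E
python3 - <<'E'
from g import *
print(Rt.round(3),rpy)
m=pickle.load(open("w1.pkl","rb"))
U=lambda x,y:(205+x/5-.4,45+y/5-.4)
for q in [(350,117),(360,237),(372,353),(383,466),(392,575),(403,678)]:
    c,d=ray("wrist",*U(*q),m);p=c+d*((C+37*n-c)@n)/(d@n);print("dowel along slope",(p-C)@u,"y",(p-C)@yi)
delta(C-110*(-n),rpy);delta(C+3*(-n),rpy)
E
```

```text
[[-0.828 -0.036 -0.559]
 [-0.03   0.999 -0.02 ]
 [ 0.559  0.    -0.829]] [-3.14159265 -0.59341195 -3.10538898]
dowel along slope 69.78649743592044 y 64.31340327715844
dowel along slope 69.43867922170776 y 36.677529725976775
dowel along slope 69.86583381245192 y 8.826312633809827
dowel along slope 70.06407555777292 y -19.327476506263142
dowel along slope 69.70626568654035 y -47.52997814838066
dowel along slope 70.2332531180576 y -75.16087771680516
delta cm [ -8.62 -27.32   5.05] rot [ 0.0232  0.6033 -0.0671] | t 16.15 tcp [515.   32.  261.6] rpy [3.139 0.01  3.108] F [ 0.4  0.6 -0.8] gap 18.9 rows>= 5.8
delta cm [ -2.22 -27.78  14.35] rot [ 0.0232  0.6033 -0.0671] | t 16.15 tcp [515.   32.  261.6] rpy [3.139 0.01  3.108] F [ 0.4  0.6 -0.8] gap 18.9 rows>= 6.3
```

```bash
python3 -m crank '{"fingers":[0.73,0.73,0.73,0.73,0.73,0.73,0.73,0.73,0.73],"delta_pos":[[-1,-4,0],[-2,-8,0],[-3.5,-12,0],[-5,-16,0],[-6.5,-20,1],[-8,-24,2],[-8.6,-27.2,4],[-8.6,-27.2,5],[-8.6,-27.2,5]],"rotation":[[0.003,0.09,-0.01],[0.006,0.18,-0.02],[0.01,0.27,-0.03],[0.013,0.36,-0.04],[0.017,0.45,-0.05],[0.02,0.54,-0.06],[0.023,0.603,-0.067],[0.023,0.603,-0.067],[0.023,0.603,-0.067]]}'
python3 - <<'E'
from g import *
s=get_state();print(s["joint_positions"].round(2),s["joint_velocities"].round(2))
m=camera_model("wrist");pickle.dump(m,open("w4.pkl","wb"));i=camera("wrist");cv2.imwrite("pics/w4.png",i)
delta(C-60*(-n),rpy);delta(C+3*(-n),rpy)
j=camera("scene");crop(j,200,150,130,110,5,"pics/s10.png")
E
```

```text
clock: 17.05
tcp_pos: [588.9, -241.1, 201.3]
ee_rot: [-3.141, -0.609, -3.107]
ft_force: [-1.2, 0.3, 0.1]
finger_gap: 63.8
[-0.05  0.68  0.29  0.05 -1.79  0.08] [ 0.03 -0.08  0.02  0.02 -0.02 -0.01]
delta cm [ 0.13 -0.33  4.24] rot [-0.0017 -0.0119 -0.0004] | t 17.1 tcp [ 589.6 -240.5  203.9] rpy [-3.14  -0.605 -3.106] F [0.1 0.3 0.7] gap 64.1 rows>= 0.9
delta cm [ 0.06 -0.32 10.54] rot [-0.0017 -0.0119 -0.0004] | t 17.1 tcp [ 589.6 -240.5  203.9] rpy [-3.14  -0.605 -3.106] F [0.1 0.3 0.7] gap 64.1 rows>= 2.1
```

View pics/w4.png

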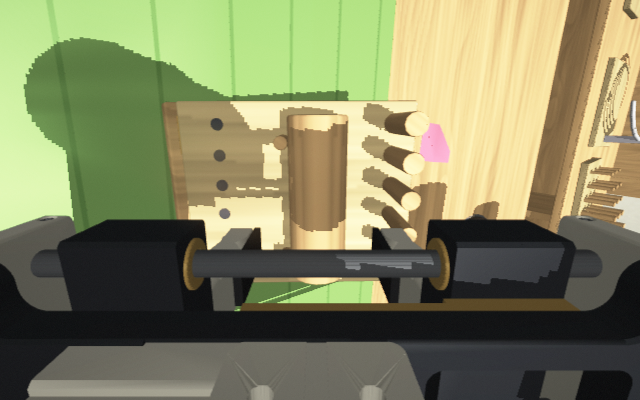

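View pics/s10.png

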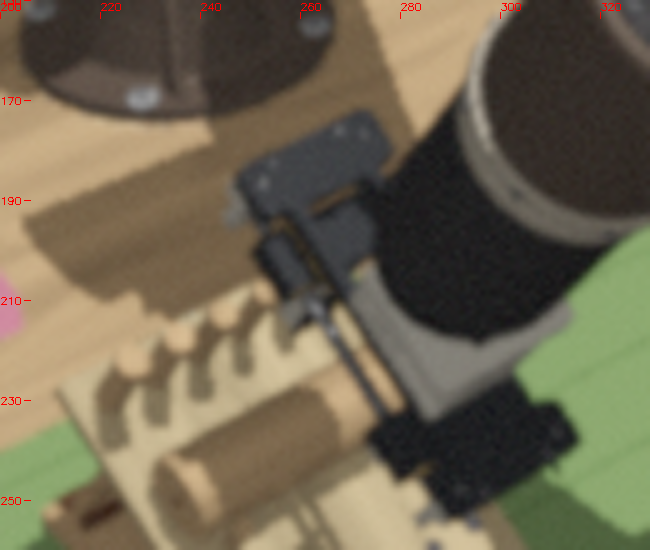

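```bash
python3 - <<'E'
from g import *
m=pickle.load(open("w4.pkl","rb"))
crop(cv2.imread("pics/w4.png"),270,95,100,195,4,"pics/w4c.png")
for q,hh in [((318,114),0),((318,122),25),((318,283),25),((318,283),0),((320,101),-25),((320,280),-25),((316,198),0)]:
    c,d=ray("wrist",*q,m);p=c+d*((C+hh*n-c)@n)/(d@n);print(q,hh,"slope",((p-C)@u).round(1),"y world-ish",(-(p-C)@yi).round(1))
E
```

```text
(318, 114) 0 slope 0.2 y world-ish -72.3
(318, 122) 25 slope -0.3 y world-ish -66.0
(318, 283) 25 slope -0.2 y world-ish 66.4
(318, 283) 0 slope 0.4 y world-ish 81.3
(320, 101) -25 slope 2.5 y world-ish -83.9
(320, 280) -25 slope 3.0 y world-ish 92.8
(316, 198) 0 slope -1.5 y world-ish -1.8
```

View pics/w4c.png

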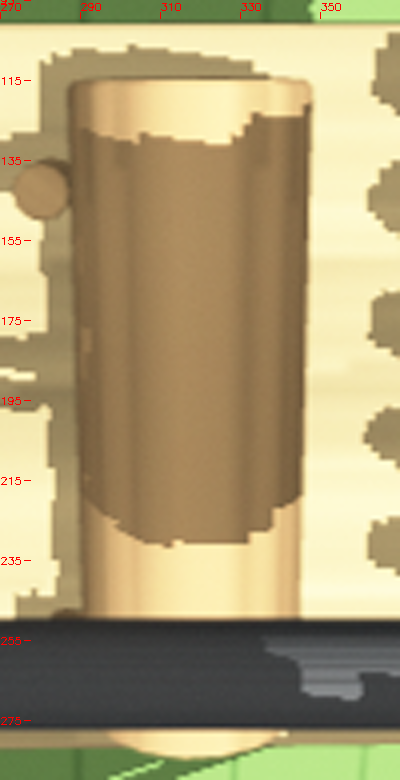

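Wrist view: roller c is centred at x≈318 px, slope error about 0 mm, with ends at v=115 and 284, and the dowels are clear of the right finger. I'm descending square to the leaf.

```bash
python3 -m crank '{"fingers":[0.73,0.73,0.73,0.73,0.73],"delta_pos":[[0.1,-0.3,1.5],[0.1,-0.5,3],[0.1,-0.5,4.5],[0.1,-0.5,5.5],[0.1,-0.5,5.5]],"rotation":[[0,-0.012,0],[0,-0.012,0],[0,-0.012,0],[0,-0.012,0],[0,-0.012,0]]}'
python3 - <<'E'
from g import *
C[1]=-247
delta(C+3*(-n),rpy)
E
```

```text
clock: 17.65
tcp_pos: [558.0, -245.7, 161.2]
ee_rot: [-3.139, -0.59, -3.104]
ft_force: [0.2, -0.4, -0.1]
finger_gap: 64.3
delta cm [-0.05 -0.02  5.23] rot [-0.003   0.0037  0.0009] | t 17.65 tcp [ 558.  -245.7  161.2] rpy [-3.139 -0.59  -3.104] F [ 0.2 -0.4 -0.1] gap 64.3 rows>= 1.0
```

```bash
python3 -m crank '{"fingers":[0.73,0.73,0.73,0.73,0.73,0.73,0.73],"delta_pos":[[0,0,1],[0,0,2],[0,0,3],[0,0,4],[0,0,4.8],[0,0,5.2],[0,0,5.2]],"rotation":[[0,0,0],[0,0,0],[0,0,0],[0,0,0],[0,0,0],[0,0,0],[0,0,0]]}'
python3 - <<'E'
from g import *
C[1]=-247
delta(C+3*(-n),rpy)
j=camera("side");crop(j,315,85,110,100,6,"pics/d11.png")
E
```

```text
clock: 18.35
tcp_pos: [529.0, -247.7, 116.2]
ee_rot: [-3.139, -0.592, -3.105]
ft_force: [1.2, -0.7, -0.1]
finger_gap: 64.1
delta cm [ 0.04  0.06 -0.13] rot [-0.0024  0.001   0.0001] | t 18.35 tcp [ 529.  -247.7  116.2] rpy [-3.139 -0.592 -3.105] F [ 1.2 -0.7 -0.1] gap 64.1 rows>= 0.0
```

View pics/d11.png

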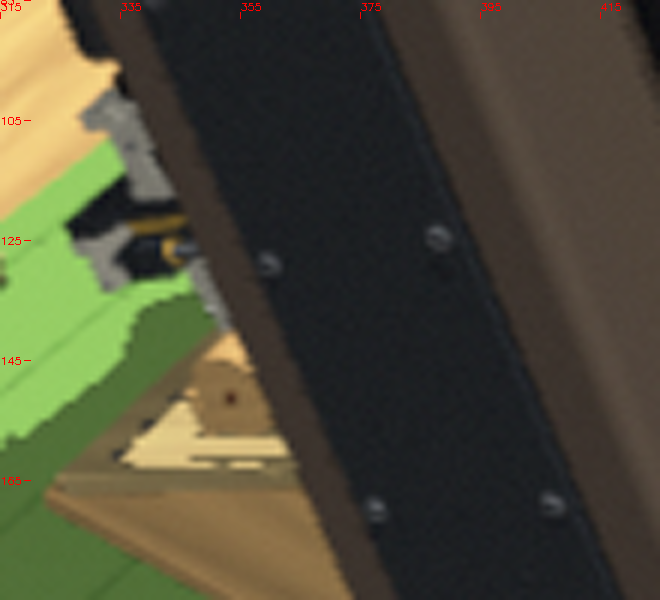

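Side view: roller c's end is at crop (230,398) on the leaf, and the finger is in on the downhill side. I'll correct the depth slightly and grip.

```bash
python3 -m crank '{"fingers":[0.73,0.3,0.3,0.3,0.3,0.3,0.3,0.3],"delta_pos":[[0,0,-0.15],[0,0,-0.15],[0,0,-0.15],[0,0,-0.15],[0,0,-0.15],[0,0,-0.15],[0,0,-0.15],[0,0,-0.15]],"rotation":[[0,0,0],[0,0,0],[0,0,0],[0,0,0],[0,0,0],[0,0,0],[0,0,0],[0,0,0]]}' 30
python3 - <<'E'
from g import *
delta(C,rpy)
E
```

```text
clock: 19.2
tcp_pos: [530.0, -247.6, 118.5]
ee_rot: [-3.139, -0.592, -3.105]
ft_force: [-2.9, 0.9, 5.3]
finger_gap: 49.3
delta cm [-0.01  0.16 -0.19] rot [-0.0027  0.0013  0.0001] | t 19.2 tcp [ 530.  -247.6  118.5] rpy [-3.139 -0.592 -3.105] F [-2.9  0.9  5.3] gap 49.3 rows>= 0.0
```

Gripped at 49.3 mm. I'm retracting square to the leaf.

```bash
python3 -m crank '{"fingers":[0.3,0.3,0.3,0.3,0.3,0.3,0.3],"delta_pos":[[0,0,-0.7],[0,0,-2],[0,0,-4],[0,0,-6.5],[0,0,-9],[0,0,-11],[0,0,-12]],"rotation":[[0,0,0],[0,0,0],[0,0,0],[0,0,0],[0,0,0],[0,0,0],[0,0,0]]}'
python3 - <<'E'
from g import *
print(get_state()["joint_positions"].round(2))
delta([545,-150,300],[-np.pi,0,-1.603]);delta([523,275,190],[-np.pi,0,-1.603])
cv2.imwrite("pics/w12.png",camera("wrist"))
E
```

```text
clock: 19.9
tcp_pos: [599.4, -244.8, 219.3]
ee_rot: [-3.138, -0.587, -3.105]
ft_force: [-0.5, -0.1, -1.7]
finger_gap: 49.5
[-0.06  0.67  0.33  0.06 -1.81  0.09]
delta cm [ 8.71  9.66 -3.93] rot [ 0.4373 -0.4737 -1.4544] | t 19.9 tcp [ 599.4 -244.8  219.3] rpy [-3.138 -0.587 -3.105] F [-0.5 -0.1 -1.7] gap 49.5 rows>= 10.6
delta cm [ 3.16 52.25  5.44] rot [ 0.4373 -0.4737 -1.4544] | t 19.9 tcp [ 599.4 -244.8  219.3] rpy [-3.138 -0.587 -3.105] F [-0.5 -0.1 -1.7] gap 49.5 rows>= 10.6
```

View pics/w12.png

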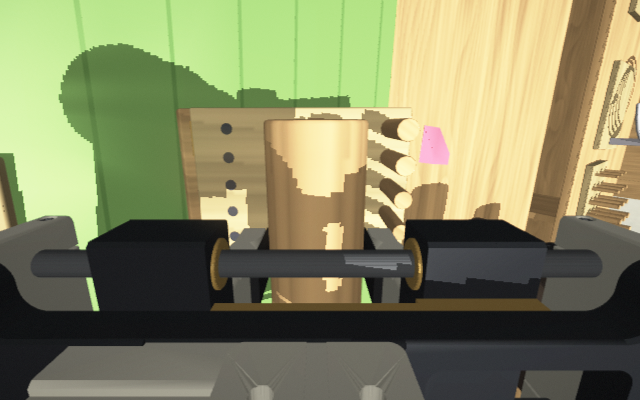

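Roller c is held straight, with its edges at x=267 and 368 px parallel to the tool y axis. I'm carrying it over.

```bash
python3 - <<'E'
from g import *
delta([535,150,280],[-np.pi,0,-1.603])
m=camera_model("wrist");s=get_state();T=Rn.from_euler("xyz",s["ee_rot"])
for hh in(-27,-2):
  c,d=ray("wrist",317,120,m);c=T.inv().apply(c-s["tcp_pos"]);d=T.inv().apply(d);print("end in tool",c+d*(hh-c[2])/d[2])
E
```

```text
delta cm [ 7.52 39.69 -2.4 ] rot [ 0.4369 -0.4738 -1.4543] | t 19.95 tcp [ 599.6 -244.9  219.6] rpy [-3.138 -0.587 -3.105] F [0.4 0.4 0.1] gap 49.5 rows>= 10.6
end in tool [ 4.68617454e-02 -6.97035874e+01 -2.70000000e+01]
end in tool [  0.11334404 -69.83713698  -2.        ]
```

```bash
python3 -m crank '{"fingers":[0.3,0.3,0.3,0.3,0.3,0.3,0.3,0.3,0.3,0.3,0.3,0.3],"delta_pos":[[1,1.5,-1.5],[2,4,-3],[3,7,-4],[4,10.5,-4],[5,14,-4],[5.5,18,-4],[6,22,-4],[6.5,26,-3.5],[7,30,-3],[7.3,34,-2.5],[7.5,37.5,-2.4],[7.5,39.7,-2.4]],"rotation":[[0.03,-0.033,-0.1],[0.07,-0.075,-0.23],[0.11,-0.118,-0.36],[0.15,-0.161,-0.49],[0.19,-0.204,-0.62],[0.23,-0.247,-0.76],[0.27,-0.29,-0.89],[0.31,-0.335,-1.03],[0.35,-0.378,-1.16],[0.39,-0.42,-1.29],[0.42,-0.455,-1.4],[0.437,-0.474,-1.454]]}'
python3 - <<'E'
from g import *
print(get_state()["joint_positions"].round(2))
delta([523,275,190],[-np.pi,0,-1.603])
E
```

```text
clock: 21.15
tcp_pos: [532.1, 152.1, 278.7]
ee_rot: [3.139, 0.003, -1.598]
ft_force: [0.4, -0.8, -1.9]
finger_gap: 49.1
[ 0.63  0.13 -0.19 -0.   -1.24  0.92]
delta cm [-12.23   1.22   8.91] rot [0.0026 0.0032 0.0046] | t 21.15 tcp [532.1 152.1 278.7] rpy [ 3.139e+00  3.000e-03 -1.598e+00] F [ 0.4 -0.8 -1.9] gap 49.1 rows>= 3.0
```

```bash
python3 -m crank '{"fingers":[0.3,0.3,0.3,0.3,0.3,0.3,0.3,0.3],"delta_pos":[[-3,0.3,1],[-7,0.7,3],[-10.5,1,6],[-12.2,1.2,9],[-12.2,1.2,12],[-12.2,1.2,13.8],[-12.2,1.2,14.5],[-12.2,1.2,14.5]],"rotation":[[0.003,0.003,0.005],[0.003,0.003,0.005],[0.003,0.003,0.005],[0.003,0.003,0.005],[0.003,0.003,0.005],[0.003,0.003,0.005],[0.003,0.003,0.005],[0.003,0.003,0.005]]}'
python3 - <<'E'
from g import *
delta([523,275,84],[-np.pi,0,-1.603])
s=get_state();m=camera_model("wrist");pickle.dump((s,m),open("w13.pkl","wb"));cv2.imwrite("pics/w13.png",camera("wrist"))
cv2.imwrite("pics/d13.png",cv2.resize(camera("side")[165:315,175:335],None,fx=4,fy=4,interpolation=2))
E
```

```text
clock: 21.95
tcp_pos: [524.3, 272.1, 132.7]
ee_rot: [3.139, -0.004, -1.609]
ft_force: [-0.6, 0.5, -2.3]
finger_gap: 49.5
delta cm [-0.3   0.12  4.87] rot [ 0.0026 -0.0037 -0.0061] | t 21.95 tcp [524.3 272.1 132.7] rpy [ 3.139 -0.004 -1.609] F [-0.6  0.5 -2.3] gap 49.5 rows>= 1.0
```

View pics/w13.png

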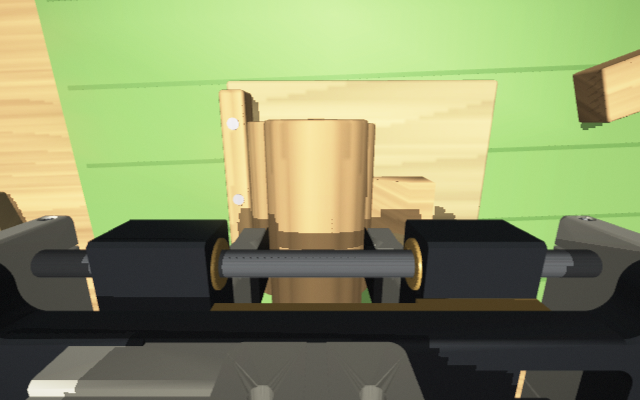

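View pics/d13.png

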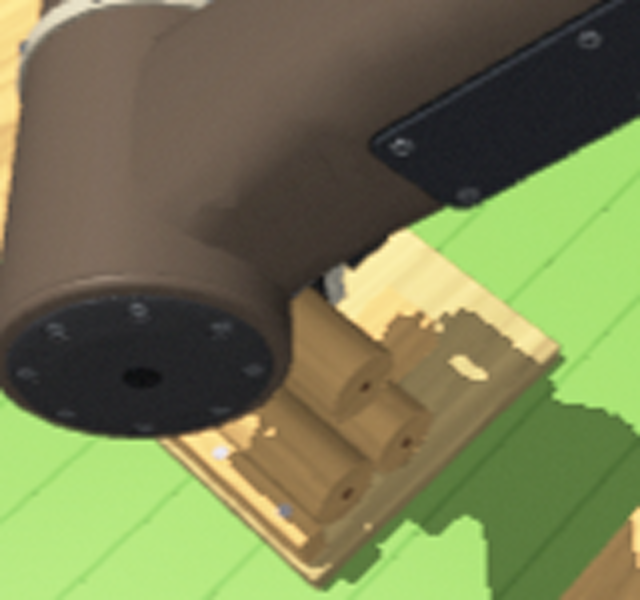

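Wrist view: roller c (267–368 px) hangs over the pair. The outer edge of a is at x≈249 and that of b at ≈375, and the chock is at (405,195). From those edges I compute the groove.

```bash
python3 - <<'E'
from g import *
crop(cv2.imread("pics/w13.png"),210,75,200,150,4,"pics/w13c.png")
E
```

```text
(no output)
```

View pics/w13c.png

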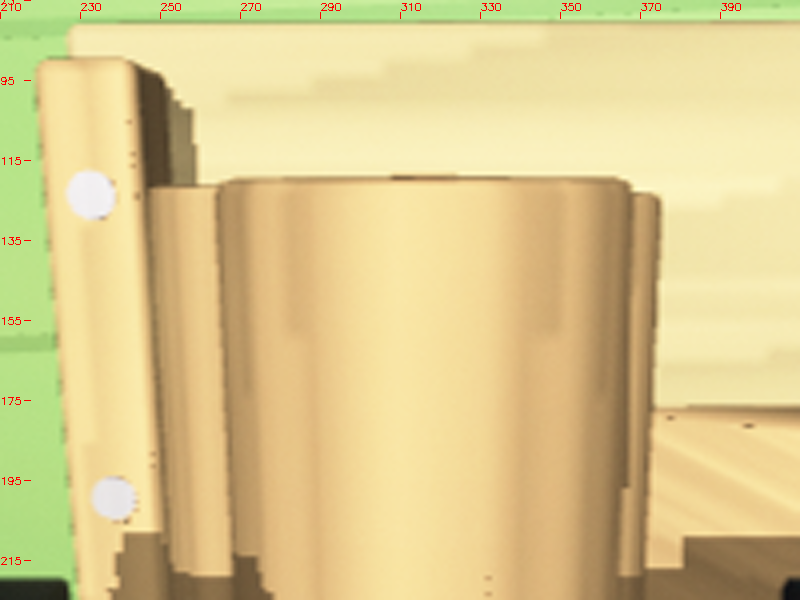

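```bash
python3 - <<'E'
from g import *
s,m=pickle.load(open("w13.pkl","rb"))
U=lambda x,y:(210+x/4-.4,75+y/4-.4)
B=[onz("wrist",*U(*q),48,m) for q in [(137,90),(147,187),(162,530)]];print("batten inner",[b.round(1) for b in B],np.arctan2(*(B[0]-B[2])[1::-1]))
a=np.array([1,-.032,0]);a/=np.linalg.norm(a)
for q in [(660,210),(655,350),(645,560)]:
    c,d=ray("wrist",*U(*q),m);nn=np.cross(d,a);nn/=np.linalg.norm(nn)
    # y such that point (523,y,43) has distance 25 from plane, on +y side
    ys=[(25*sg-(np.array([523,0,43])-c)@nn)/nn[1] for sg in(1,-1)];print("b y",ys)
# roller c in hand: edges
for q in [(222,300),(632,300)]:
    c,d=ray("wrist",*U(*q),m);zc=s["tcp_pos"][2]+2;nn=np.cross(d,a);nn/=np.linalg.norm(nn)
    print("c y",[(25*sg-(np.array([523,0,zc])-c)@nn)/nn[1] for sg in(1,-1)])
print(s["tcp_pos"], "x at front of c/b/a ends", onz("wrist",*U(420,178),134,m),onz("wrist",*U(645,193),43,m),onz("wrist",*U(190,186),43,m))
E
```

```text
batten inner [array([612.5, 321.9,  48. ]), array([594.9, 321.7,  48. ]), array([526.6, 325.4,  48. ])] -0.04144216067850906
b y [np.float64(199.110696503057), np.float64(250.1100354409669)]
b y [np.float64(198.8648796006682), np.float64(249.87414959488135)]
b y [np.float64(199.00930122427786), np.float64(250.01273074301525)]
c y [np.float64(270.69890077540794), np.float64(321.43887704740627)]
c y [np.float64(220.33945182764586), np.float64(271.15030496041743)]
[524.26633255 272.1086273  132.65935708] x at front of c/b/a ends [594.04673464 269.4039533  134.        ] [590.09166064 225.55320235  43.        ] [594.79660249 314.45640776  43.        ]
```

```bash
python3 -m crank '{"fingers":[0.3,0.3,0.3,0.3,0.3,0.3,0.3],"delta_pos":[[-0.2,0.1,1],[-0.3,0.1,2.2],[-0.3,0.1,3],[-0.3,0.1,3.6],[-0.3,0.1,4],[-0.3,0.1,4.1],[-0.3,0.1,4.1]],"rotation":[[0.002,-0.003,-0.006],[0.002,-0.003,-0.006],[0.002,-0.003,-0.006],[0.002,-0.003,-0.006],[0.002,-0.003,-0.006],[0.002,-0.003,-0.006],[0.002,-0.003,-0.006]]}'
python3 - <<'E'
from g import *
delta([523,275.2,84],[-np.pi,0,-1.603])
E
```

```text
clock: 22.75
tcp_pos: [523.9, 275.6, 92.5]
ee_rot: [-3.141, 0.001, -1.603]
ft_force: [0.8, 0.2, -2.1]
finger_gap: 48.8
delta cm [0.04 0.09 0.85] rot [-0.0008  0.0006  0.0001] | t 22.75 tcp [523.9 275.6  92.5] rpy [-3.141e+00  1.000e-03 -1.603e+00] F [ 0.8  0.2 -2.1] gap 48.8 rows>= 0.2
```

```bash
python3 -m crank '{"fingers":[0.3,0.3,0.3],"delta_pos":[[0,0,0.3],[0,0,0.5],[0,0,0.5]],"rotation":[[0,0,0],[0,0,0],[0,0,0]]}'
python3 -m crank '{"fingers":[0.3,0.3],"delta_pos":[[0,0,0.1],[0,0,0.1]],"rotation":[[0,0,0],[0,0,0]]}'
python3 -m crank '{"fingers":[0.3,0.3],"delta_pos":[[0,0,0.1],[0,0,0.1]],"rotation":[[0,0,0],[0,0,0]]}'
```

```text
clock: 23.05
tcp_pos: [523.7, 275.5, 87.4]
ee_rot: [-3.141, 0.001, -1.603]
ft_force: [1.0, -0.4, -2.0]
finger_gap: 49.6
clock: 23.25
tcp_pos: [523.8, 275.6, 86.6]
ee_rot: [-3.141, 0.001, -1.603]
ft_force: [0.5, -0.4, -2.1]
finger_gap: 49.1
clock: 23.45
tcp_pos: [523.8, 275.5, 85.5]
ee_rot: [-3.141, 0.001, -1.603]
ft_force: [-0.1, 0.3, -0.9]
finger_gap: 49.4
```

```bash
python3 -m crank '{"fingers":[0.3,0.3],"delta_pos":[[0,0,0.05],[0,0,0.05]],"rotation":[[0,0,0],[0,0,0]]}'
python3 - <<'E'
from workcell import *
print([get_state()["ft_force"].round(2) for _ in range(2)],get_state()["wrist_torque"])
E
```

```text
clock: 23.65
tcp_pos: [523.8, 275.6, 85.1]
ee_rot: [-3.141, 0.001, -1.603]
ft_force: [-0.0, 0.2, -2.1]
finger_gap: 49.3
[array([-0.04,  0.15, -2.12]), array([-0.04,  0.15, -2.12])] [-0.07149823  0.13058311 -0.03015308]
```

```bash
python3 -m crank '{"fingers":[0.3,0.3],"delta_pos":[[0,0,0.05],[0,0,0.05]],"rotation":[[0,0,0],[0,0,0]]}'
python3 -m crank '{"fingers":[0.3,0.3],"delta_pos":[[0,0,0.05],[0,0,0.05]],"rotation":[[0,0,0],[0,0,0]]}'
python3 -m crank '{"fingers":[0.3,0.3],"delta_pos":[[0,0,0.05],[0,0,0.05]],"rotation":[[0,0,0],[0,0,0]]}'
```

```text
clock: 23.85
tcp_pos: [523.8, 275.6, 84.5]
ee_rot: [-3.141, 0.001, -1.603]
ft_force: [0.0, -0.4, -2.0]
finger_gap: 49.5
clock: 24.05
tcp_pos: [523.9, 275.6, 84.4]
ee_rot: [-3.141, 0.001, -1.603]
ft_force: [-0.1, -0.7, 1.8]
finger_gap: 49.3
clock: 24.25
tcp_pos: [524.0, 275.7, 84.3]
ee_rot: [-3.14, 0.001, -1.603]
ft_force: [-3.1, -1.0, 5.2]
finger_gap: 49.6
```

Both flanks are touched: Fz rises by 7 N with a Fy change of only about 0.6 N. I ease the load and release gently.

```bash
python3 -m crank '{"fingers":[0.3,0.3],"delta_pos":[[0,0,-0.05],[0,0,-0.05]],"rotation":[[0,0,0],[0,0,0]]}'
python3 -m crank '{"fingers":[0.58,0.59,0.6,0.62,0.64,0.67,0.7,0.74,0.74,0.74],"delta_pos":[[0,0,0],[0,0,0],[0,0,0],[0,0,0],[0,0,0],[0,0,0],[0,0,0],[0,0,0],[0,0,0],[0,0,0]],"rotation":[[0,0,0],[0,0,0],[0,0,0],[0,0,0],[0,0,0],[0,0,0],[0,0,0],[0,0,0],[0,0,0],[0,0,0]]}'
python3 - <<'E'
from g import *
cv2.imwrite("pics/w14.png",camera("wrist"))
cv2.imwrite("pics/d14.png",cv2.resize(camera("side")[165:315,175:335],None,fx=4,fy=4,interpolation=2))
E
```

```text
clock: 24.45
tcp_pos: [523.9, 275.7, 84.3]
ee_rot: [-3.141, 0.001, -1.603]
ft_force: [-1.5, 0.8, 2.8]
finger_gap: 49.3
clock: 25.45
tcp_pos: [523.8, 275.6, 84.1]
ee_rot: [-3.141, 0.001, -1.603]
ft_force: [-0.5, 0.8, -0.2]
finger_gap: 65.1
```

View pics/w14.png

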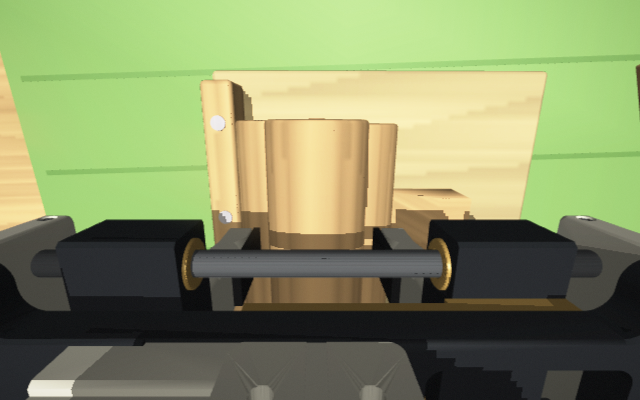

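View pics/d14.png

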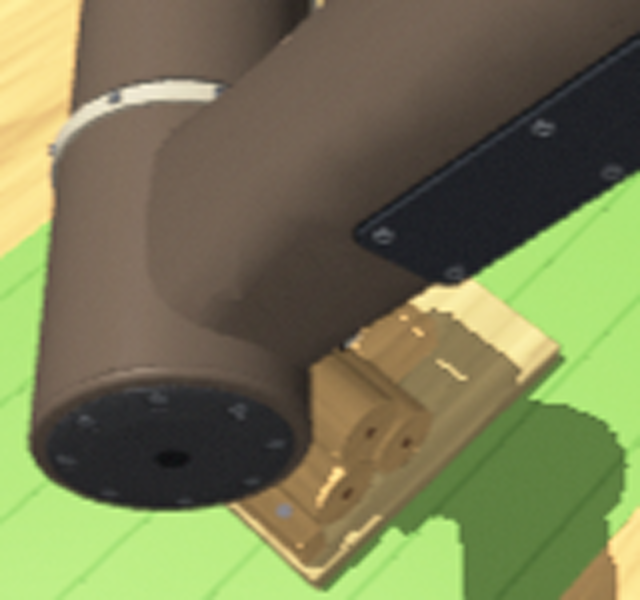

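Released: roller c (267–368 px) sits between a (236) and b (396) and has not moved. I'm retracting straight up.

```bash
python3 -m crank '{"fingers":[0.74,0.74,0.74,0.74,0.74,0.74,0.74,0.74,0.74,0.74],"delta_pos":[[0,0,-0.5],[0,0,-1.5],[0,0,-3],[0,0,-5],[0,0,-8],[0,0,-12],[4,0,-16],[9,0,-19],[14,0,-21],[19,0,-22]],"rotation":[[0,0,0],[0,0,0],[0,0,0],[0,0,0],[0,0,0],[0,0,0],[0,0,0],[0,0,0],[0,0,0],[0,0,0]]}'
python3 -m crank '{"fingers":[0.74,0.74,0.74,0.74,0.74,0.74],"delta_pos":[[4,0,0],[8,0,0],[12,0,0],[15,0,0],[15,0,0],[15,0,0]],"rotation":[[0,0,0],[0,0,0],[0,0,0],[0,0,0],[0,0,0],[0,0,0]]}'
python3 - <<'E'
from g import *
j=camera("side");crop(j,195,165,130,150,5,"pics/d15.png");cv2.imwrite("pics/dfull15.png",j);j=camera("scene");crop(j,320,140,125,120,6,"pics/s15.png");cv2.imwrite("pics/sfull15.png",j)
E
```

```text
clock: 26.55
tcp_pos: [518.3, 102.7, 302.4]
ee_rot: [-3.137, 0.003, -1.602]
ft_force: [1.6, 0.5, -0.6]
finger_gap: 64.6
clock: 27.15
tcp_pos: [513.2, -46.7, 299.9]
ee_rot: [-3.14, 0.001, -1.605]
ft_force: [-0.7, 0.0, -0.0]
finger_gap: 64.7
```

View pics/d15.png

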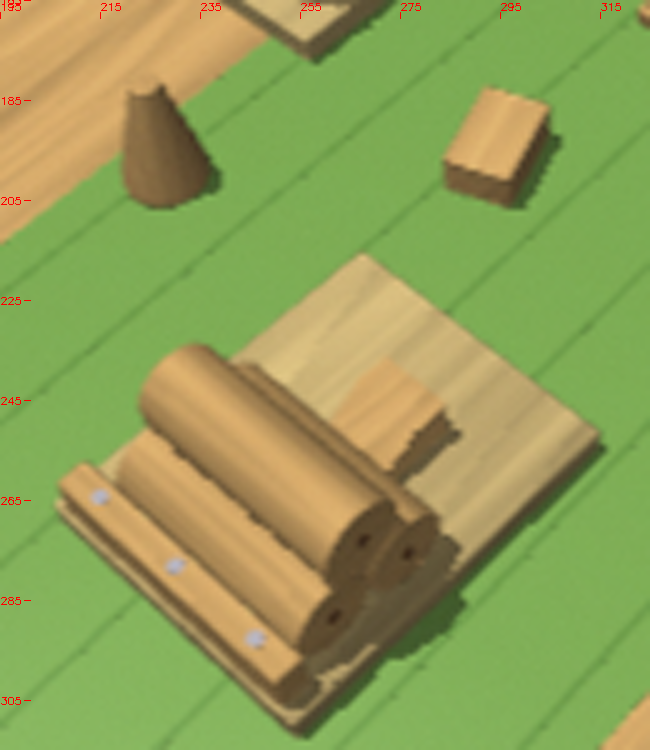

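View pics/s15.png

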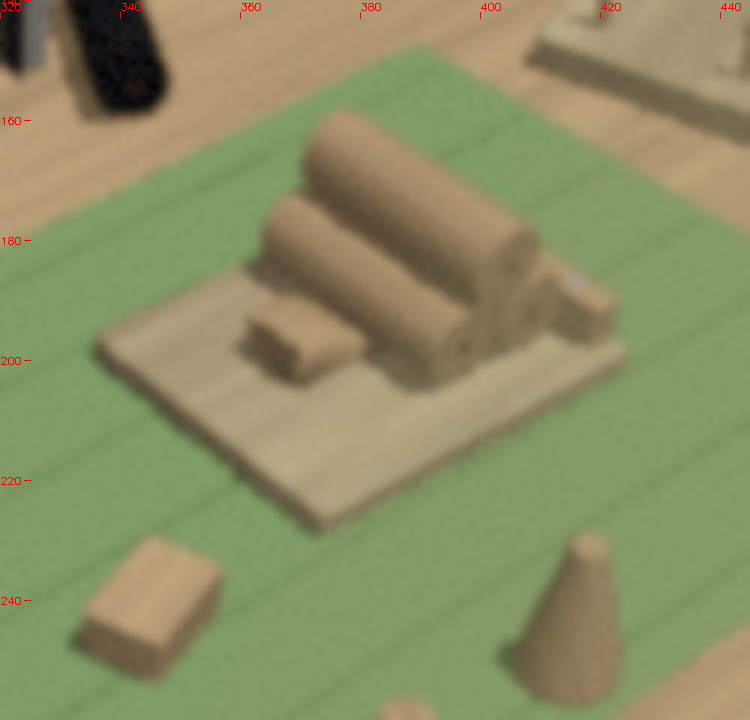

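The side view shows c in the groove. The end holes of a (261.8,288.4) and b (276.6,275.6) are within 0.2 px of where they were before c was laid. The chock's back corner is also in place, at (284,246.5). I'll do one numeric check, then hand in.

```bash
python3 - <<'E'
from g import *
a=onz("side",261.8,288.4,43);b=onz("side",276.6,275.6,43);c=onz("side",267.8,273,86)
print(a.round(1),b.round(1),c.round(1),"a-b",np.linalg.norm((a-b)[1]),"c mid off",c[1]-(a+b)[1]/2)
s=get_state();print(s["clock"],s["joint_velocities"].round(3),s["ft_force"].round(1))
print(job_done())
E
```

```text
[451.1 303.9  43. ] [447.2 254.2  43. ] [450.2 278.1  86. ] a-b 49.65325969268844 c mid off -0.9152448677290295
27.25 [ 0.013  0.006 -0.001  0.001  0.003  0.001] [-0.8 -0.4  0.6]
the job is handed in; nothing more can be done
None
```

The job is done and handed in at about 27 s: the row is closed, the chock is snug against it, and the third roller lies in the groove.

- **Row:** I pushed roller b with both open fingers until the rollers stopped against the batten.
- **Chock:** My first lowering put its nose on or beside roller b, with a 27 N reading. I backed off, laid it flat clear of the roller, and pushed its back square with closed fingers. It made contact at 164.1 mm, against 164.0 mm predicted.
- **Roller c:** I picked it up square to the leaf and lowered it until both lower rollers took load, with almost no sideways force. I released it gently and the arm withdrew upwards.

**Last checks:**
- The centres of a and b are 49.7 mm apart (50 mm when touching), and c is within 1 mm of the groove's middle.
- Rollers a and b and the chock did not move when c was laid on.
- The block, the cone and the black and pink look-alikes were not touched.
- The camera and touch estimates of the groove differed by 1–2 mm. I placed c by the force reading on contact.

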